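# Load, clip and start the tube mixer

### The arm

A 6-joint arm with a two-finger parallel gripper is mounted at the origin on a cart in front of the work surface, level with it; the furniture and walls round the work are solid. World frame = base frame: x ahead of the robot, y to its left, z up, the work surface at z = 0. Lengths are in m, angles in rad, forces in N, time in s.
With the tool pointing down it reaches from about 0.2 to 0.875 m from the base axis. Payload 3.4 kg.
Tool frame: the origin (TCP) lies midway between the tips of the shut fingers; the grasp point (between the pads) lies env.grasp_offset behind it (env.grasp_offset is the distance from the TCP to the grasp point, in m); z points along the fingers, y is the direction in which the jaws open and shut (so a half turn about z gives the same grasp; the last joint's range is limited). The gripper opens to 94 mm and grips with 3 to 60 N. Pads are 16 mm wide; open, the fingers measure 119 mm over their backs; the gripper's body (75 mm by 177 mm) begins 78 mm behind the grasp point.
Start: joints at [1.015, 0.276, 1.505, -0, 1.361, -0.121], TCP at [0.242, 0.522, 0.205] pointing down, gripper open.
Joint ranges: [-2.89, 2.89], [-0.75, 2.08], [0.22, 2.7], [-1.18, 4.32], [0.11, 2.71], [-2.7, 2.7]. Speed limits (rad/s): [2.57, 2.57, 3.14, 3.14, 3.14, 3.14].

### API

Orientations are given as a unit quaternion [w, x, y, z].
In Python, from plant import readout, grab_frame, camera_params, env gives the robot as it stands.
- The arm moves only by the tool jog_arm, never from a script. Its argument "plan" is a list of rows, each a list of 7 numbers: the turn, a rotation vector about the tool's x, y, z in degrees, then the shift along the tool's x, y, z in m, then the gripper's target within -1 to 1 (shut at 1, half-way at 0, fully open at -1). A call has exactly 8 rows; each row shifts and turns the pose as measured when the row begins, along the tool's axes as they then stand; what a row does not reach is not made up. A row lasts 1/8 s, in which the tool goes at most 62.5 mm and 10.7 degrees, less where a joint would pass 70% of its speed; a pose out of reach is approached as far as the arm can. A call is refused whole if a number of a shift passes 0.0625 or a number of a turn 10.7, either way. A call with a gripper value outside its range is refused whole. The fingers move at their own pace and stop on an object; "squeeze" is the grip in N (left out, the last holds). Time passes only in rows, so rows that do not move let the fingers close, or fill a call up. It gives the time, the measured TCP pose, the force and the opening at its end, in the units of the state.
- readout.get_state(): the state, without advancing time (a new reading comes with each control period).
- grab_frame(name): name is "side" or "top" or "wrist"; returns (picture, depth): 420x560x3 uint8, red, green, blue; 420x560 float32, m along the optical axis (not along the pixel's ray), 0 where there is no reading.
- camera_params(name): a dict with "fx", "fy", "cx", "cy" (pixels), "rvec" (rotation vector, rad) and "tvec" (3), from world to camera coordinates, as OpenCV has them. Camera axes: x right, y down, z forward; pixel columns grow to the right and rows downward; lengths in m; the calibration is good to about 2 mm. A picture is of the moment at which its call begins: read the wrist's pose just before it. camera_params takes no time and is no camera call; for the wrist camera it gives the pose at the moment of the call.
- env.close_job(): hands the job in, once; it reports no verdict.
The state is a dict: "time": time; "joint_pos": joint angles; "joint_vel": joint speeds; "joint_torque": joint torques, N m; "eef_pos": TCP position; "ee_rot": TCP orientation; "force": force on the tool from outside, world axes, zero at the start; "wrist_torque": the same for the moment, N m; "gripper_width": finger opening in m.
Only numpy, scipy, OpenCV 4.12 (cv2) and the standard library are available. Lean on these libraries where they do the work, as an engineer would, in place of code of your own. Each camera call takes 0.05 s, during which the arm holds its last target.

### The job

Set every microtube drum standing on the worktop fully down on a spindle of the mixer and lock each one by pushing one of the forked spring clips sideways into the spindle's groove above the drum's hub until it snaps home. When all the drums are locked, push the guard door shut until its catch holds it, and only then press the start button all the way down. Leave the other things on the worktop where they are.

Things in the scene. Friction and masses are not known exactly. Their poses are not given: they have to be found in the camera images.
- drum_1: microtube drum: grey disc 64 mm across, 40 mm high, eight white tube caps on top (3 mm proud), and in its middle a bare metal hub 36 mm across that rises to 70 mm above the underside; a 27 mm bore runs right through. Origin: centre of the underside, z up the bore. 110 to 230 g. Starts upright on the worktop; take it by the hub, 45 to 70 mm above the underside.
- drum_2: microtube drum, the same as drum_1 in every way (2 or 3 of the three drums are there).
- drum_3: microtube drum, the same as drum_1 in every way (2 or 3 of the three drums are there).
- clip_1: dark forked spring clip lying flat, 34x75 mm, 6 mm thick, 42 g. Origin: on the underside, middle of the seat between the arms: the point that ends on the spindle's axis. x points out of the open mouth (the way it is pushed), z up. Black thumb tab at its back: centre x = -33 mm, 22 mm long (x), 14 mm wide (y), from 6 to 36 mm above the underside; grip it across its width.
- clip_2: clip, the same as clip_1. Arms: lips at x = +8 mm, 10 mm apart, then flared lead-ins out to x = +21 mm, 24 mm apart at the tips. The sprung arms spread to pass the 16 mm spindle neck at a push of about 10 N and close behind it; home when the origin is on the spindle's axis, with 1 mm play.
- clip_3: clip, the same as clip_1 and clip_2. Clips not needed may stay where they lie.
- spindle_1 (a point): front spindle of the mixer: fixed upright steel shaft, 24 mm thick. This point: on its axis, level with a seated drum's hub top, 70 mm above the turntable. From 2 mm below to 12 mm above it the shaft is a groove with a 16 mm neck; above that a 24 mm head 8 mm high, then a blunt cone 9 mm high. A clip goes into the groove, lying on the hub. x axis: away from the door side.
- spindle_2 (a point): rear left spindle, same shape and same point as spindle_1
- spindle_3 (a point): rear right spindle, same shape and same point as spindle_1
- mixer: tube mixer, fixed: white housing 230 (x) by 296 (y), 30 mm high. Origin: on the worktop below the turntable's middle; z up, x away from its door side. Spindles at (-58, 0), (29, 50), (29, -50) mm; turntable top 35 mm high. Guard panes up to 100 mm high at x = 104, y = 114 and y = -114 mm and beside the door at x = -106. Console 55 mm high on its left, y = 122 to 172.
- guard_door (a joint): hinge of the clear grey-framed guard door in the mixer's front (x = -106, y = -80 to 78 mm, 33 to 93 mm high, 8 mm thick). 0 = shut on its stop, grows in rad as its free edge swings out towards the robot; starts at 0.65 to 1.05. A ball catch at the free edge resists from about 0.07 rad (some 10 N at the free edge); past about 0.03 rad it draws the door shut and holds it.
- door_edge (a point): top of the door's free edge on its outer face, 96 mm above the worktop; moves with the door. A grey lug 36 mm high stands 13 mm out from the outer face, 10 mm inward from the free edge; its top is 15 mm below this point.
- door_hinge (a point): top of the door's upright hinge axis, at its right, 158 mm from the free edge. With the door shut the free edge points along the mixer's +y from here; seen from above the door opens anticlockwise.
- start (a joint): round white start button on the console: 0 = up, 0.006 m = fully down (about 5 N); springs back.
- start_top (a point): centre of the start button's top, 73 mm above the worktop; 24 mm across, pressed straight down. The guard pane to its right, 33 mm away, stands 27 mm higher.
- timer: bystander: white lab timer, 66x62x22 mm; origin: centre of the underside
- eraser: bystander: eraser, 42x21x12 mm; origin: centre of the underside
- petri_2: bystander: clear petri dish, 61 mm across, 14 mm high; origin: centre of the underside

How it is judged:
On the way, in this order (a step that is already met when the one before it is completed fails the run):
1. every drum is fully down on a spindle and has a clip snapped home in the groove above its hub (((horizontal distance between drum_1 and spindle_1 below 0.005 m and z of drum_1 in the frame of spindle_1 below -0.066 m and horizontal distance between clip_1 and spindle_1 below 0.003 m and z of clip_1 in the frame of spindle_1 between -0.004 and 0.005 m) or (horizontal distance between drum_1 and spindle_1 below 0.005 m and z of drum_1 in the frame of spindle_1 below -0.066 m and horizontal distance between clip_2 and spindle_1 below 0.003 m and z of clip_2 in the frame of spindle_1 between -0.004 and 0.005 m) or (horizontal distance between drum_1 and spindle_1 below 0.005 m and z of drum_1 in the frame of spindle_1 below -0.066 m and horizontal distance between clip_3 and spindle_1 below 0.003 m and z of clip_3 in the frame of spindle_1 between -0.004 and 0.005 m) or (horizontal distance between drum_1 and spindle_2 below 0.005 m and z of drum_1 in the frame of spindle_2 below -0.066 m and horizontal distance between clip_1 and spindle_2 below 0.003 m and z of clip_1 in the frame of spindle_2 between -0.004 and 0.005 m) or (horizontal distance between drum_1 and spindle_2 below 0.005 m and z of drum_1 in the frame of spindle_2 below -0.066 m and horizontal distance between clip_2 and spindle_2 below 0.003 m and z of clip_2 in the frame of spindle_2 between -0.004 and 0.005 m) or (horizontal distance between drum_1 and spindle_2 below 0.005 m and z of drum_1 in the frame of spindle_2 below -0.066 m and horizontal distance between clip_3 and spindle_2 below 0.003 m and z of clip_3 in the frame of spindle_2 between -0.004 and 0.005 m) or (horizontal distance between drum_1 and spindle_3 below 0.005 m and z of drum_1 in the frame of spindle_3 below -0.066 m and horizontal distance between clip_1 and spindle_3 below 0.003 m and z of clip_1 in the frame of spindle_3 between -0.004 and 0.005 m) or (horizontal distance between drum_1 and spindle_3 below 0.005 m and z of drum_1 in the frame of spindle_3 below -0.066 m and horizontal distance between clip_2 and spindle_3 below 0.003 m and z of clip_2 in the frame of spindle_3 between -0.004 and 0.005 m) or (horizontal distance between drum_1 and spindle_3 below 0.005 m and z of drum_1 in the frame of spindle_3 below -0.066 m and horizontal distance between clip_3 and spindle_3 below 0.003 m and z of clip_3 in the frame of spindle_3 between -0.004 and 0.005 m)) and ((horizontal distance between drum_2 and spindle_1 below 0.005 m and z of drum_2 in the frame of spindle_1 below -0.066 m and horizontal distance between clip_1 and spindle_1 below 0.003 m and z of clip_1 in the frame of spindle_1 between -0.004 and 0.005 m) or (horizontal distance between drum_2 and spindle_1 below 0.005 m and z of drum_2 in the frame of spindle_1 below -0.066 m and horizontal distance between clip_2 and spindle_1 below 0.003 m and z of clip_2 in the frame of spindle_1 between -0.004 and 0.005 m) or (horizontal distance between drum_2 and spindle_1 below 0.005 m and z of drum_2 in the frame of spindle_1 below -0.066 m and horizontal distance between clip_3 and spindle_1 below 0.003 m and z of clip_3 in the frame of spindle_1 between -0.004 and 0.005 m) or (horizontal distance between drum_2 and spindle_2 below 0.005 m and z of drum_2 in the frame of spindle_2 below -0.066 m and horizontal distance between clip_1 and spindle_2 below 0.003 m and z of clip_1 in the frame of spindle_2 between -0.004 and 0.005 m) or (horizontal distance between drum_2 and spindle_2 below 0.005 m and z of drum_2 in the frame of spindle_2 below -0.066 m and horizontal distance between clip_2 and spindle_2 below 0.003 m and z of clip_2 in the frame of spindle_2 between -0.004 and 0.005 m) or (horizontal distance between drum_2 and spindle_2 below 0.005 m and z of drum_2 in the frame of spindle_2 below -0.066 m and horizontal distance between clip_3 and spindle_2 below 0.003 m and z of clip_3 in the frame of spindle_2 between -0.004 and 0.005 m) or (horizontal distance between drum_2 and spindle_3 below 0.005 m and z of drum_2 in the frame of spindle_3 below -0.066 m and horizontal distance between clip_1 and spindle_3 below 0.003 m and z of clip_1 in the frame of spindle_3 between -0.004 and 0.005 m) or (horizontal distance between drum_2 and spindle_3 below 0.005 m and z of drum_2 in the frame of spindle_3 below -0.066 m and horizontal distance between clip_2 and spindle_3 below 0.003 m and z of clip_2 in the frame of spindle_3 between -0.004 and 0.005 m) or (horizontal distance between drum_2 and spindle_3 below 0.005 m and z of drum_2 in the frame of spindle_3 below -0.066 m and horizontal distance between clip_3 and spindle_3 below 0.003 m and z of clip_3 in the frame of spindle_3 between -0.004 and 0.005 m)) and ((horizontal distance between drum_3 and spindle_1 below 0.005 m and z of drum_3 in the frame of spindle_1 below -0.066 m and horizontal distance between clip_1 and spindle_1 below 0.003 m and z of clip_1 in the frame of spindle_1 between -0.004 and 0.005 m) or (horizontal distance between drum_3 and spindle_1 below 0.005 m and z of drum_3 in the frame of spindle_1 below -0.066 m and horizontal distance between clip_2 and spindle_1 below 0.003 m and z of clip_2 in the frame of spindle_1 between -0.004 and 0.005 m) or (horizontal distance between drum_3 and spindle_1 below 0.005 m and z of drum_3 in the frame of spindle_1 below -0.066 m and horizontal distance between clip_3 and spindle_1 below 0.003 m and z of clip_3 in the frame of spindle_1 between -0.004 and 0.005 m) or (horizontal distance between drum_3 and spindle_2 below 0.005 m and z of drum_3 in the frame of spindle_2 below -0.066 m and horizontal distance between clip_1 and spindle_2 below 0.003 m and z of clip_1 in the frame of spindle_2 between -0.004 and 0.005 m) or (horizontal distance between drum_3 and spindle_2 below 0.005 m and z of drum_3 in the frame of spindle_2 below -0.066 m and horizontal distance between clip_2 and spindle_2 below 0.003 m and z of clip_2 in the frame of spindle_2 between -0.004 and 0.005 m) or (horizontal distance between drum_3 and spindle_2 below 0.005 m and z of drum_3 in the frame of spindle_2 below -0.066 m and horizontal distance between clip_3 and spindle_2 below 0.003 m and z of clip_3 in the frame of spindle_2 between -0.004 and 0.005 m) or (horizontal distance between drum_3 and spindle_3 below 0.005 m and z of drum_3 in the frame of spindle_3 below -0.066 m and horizontal distance between clip_1 and spindle_3 below 0.003 m and z of clip_1 in the frame of spindle_3 between -0.004 and 0.005 m) or (horizontal distance between drum_3 and spindle_3 below 0.005 m and z of drum_3 in the frame of spindle_3 below -0.066 m and horizontal distance between clip_2 and spindle_3 below 0.003 m and z of clip_2 in the frame of spindle_3 between -0.004 and 0.005 m) or (horizontal distance between drum_3 and spindle_3 below 0.005 m and z of drum_3 in the frame of spindle_3 below -0.066 m and horizontal distance between clip_3 and spindle_3 below 0.003 m and z of clip_3 in the frame of spindle_3 between -0.004 and 0.005 m))), for 0.3 s.
2. the guard door is shut on its catch (value of joint guard_door below 0.015 rad), for 0.3 s.
3. the start button is pressed down (value of joint start above 0.0045 m), for 0.05 s.
At the end, for the whole second after the job is handed in: each drum present is down on a spindle (5 mm off axis, 4 mm in height) with a clip in the groove above it (seat centre within 3 mm of the axis, 5 mm in height), the door is within 0.015 rad of shut, the start button has been pressed and is up again (all of step 1 and value of joint guard_door below 0.015 rad and value of joint start below 0.002 m); the robot touches nothing.
It fails at once if the start button is pressed while the guard door is open (value of joint start above 0.003 m and value of joint guard_door above 0.03 rad).
It fails at once if a bystander on the worktop is moved by more than 30 mm (distance of any of timer, eraser, petri_2 from where it was at the start of the episode above 0.03 m).
Of drum_1, drum_2, drum_3 only 2 to 3 are there at a start; the rules pass over those that are not, and their reading is None.
At some moment in a run one of drum_1, clip_1, drum_2, clip_2, drum_3, clip_3 may be knocked a few centimetres aside while the robot is not near it.
It also fails if it takes over 210 s, if anything falls off the work surface, if the arm or the gripper's body presses on something with over 40 N, if the wrist force passes 120 N, or if a joint passes its speed limit or range.

## Working session

There is one attempt and no reset: what is moved stays moved. The work goes in short steps, Python scripts to look and compute and a tool call to move; the robot and the scene stay as the last step left them, time stands still between calls to the robot, and variables do not carry over. Pictures are saved under pics/ and viewed, and the job is handed in when it is done.

Besides the shell and the picture viewer there is one more tool, called after "Call:" by a JSON object that holds its "op" and its "data". jog_arm: Moves the arm, as the interface text tells. Its arguments: {"type":"object","properties":{"plan":{"type":"array"},"squeeze":{"type":"number"}},"required":["plan"]}

```bash
ls -la; mkdir -p pics; python3 - <<'E'
from plant import readout, grab_frame, camera_params, env
import cv2,numpy as np
print(readout.get_state()); print(env.grasp_offset)
for n in ("side","top","wrist"):
    p=camera_params(n); print(n,{k:np.round(v,4) for k,v in p.items()})
    im,d=grab_frame(n); cv2.imwrite(f"pics/{n}0.png",im[:,:,::-1]); np.save(f"pics/{n}0.npy",d)
    print((d>0).mean(), d.max())
E
```

```text
total 12
drwxr-xr-x  3 agent agent 4096 Dec  7 04:30 .
drwxr-xr-x 23 root  root  4096 Dec  7 04:30 ..
drwxr-xr-x  2 agent agent 4096 Dec  7 04:30 pics
{'time': 0.0, 'joint_pos': array([ 1.01501989e+00,  2.76584328e-01,  1.50609970e+00, -2.07374424e-06,
        1.36068899e+00, -1.20980740e-01]), 'joint_vel': array([-0.00073786, -0.0009328 , -0.00060128, -0.00194573, -0.00046268,
        0.00080204]), 'joint_torque': array([ 7.93474010e-05, -4.04564917e+01, -2.37227762e+01,  7.04109971e-02,
        3.43907322e-02, -1.67133812e-04]), 'eef_pos': array([0.24190531, 0.52102733, 0.20462415]), 'ee_rot': array([-2.94546736e-04,  2.15689159e-01,  9.76461671e-01, -8.40040111e-04]), 'force': array([ 1.19504579, -0.06313719, -0.38395583]), 'wrist_torque': array([-0.02295363,  0.02027863, -0.01124978]), 'gripper_width': 0.09419233102751204}
0.0188
side {'fx': np.float64(435.977), 'fy': np.float64(435.977), 'cx': np.float64(270.7426), 'cy': np.float64(208.4411), 'rvec': array([ 0.98  , -2.7376,  0.6706]), 'tvec': array([0.4829, 0.237 , 1.0369])}
0.9958673469387755 2.1416924
top {'fx': np.float64(524.9013), 'fy': np.float64(524.9013), 'cx': np.float64(278.73), 'cy': np.float64(205.3063), 'rvec': array([ 2.1154, -2.0994,  0.1883]), 'tvec': array([0.1537, 0.5235, 1.1514])}
0.9957780612244898 2.1652136
wrist {'fx': np.float64(311.0564), 'fy': np.float64(311.0564), 'cx': np.float64(280.5786), 'cy': np.float64(205.6367), 'rvec': array([-2.4322, -1.5518, -0.2256]), 'tvec': array([-0.5747, -0.0298,  0.3935])}
0.9961181972789116 1.4331568
```

View pics/top0.png

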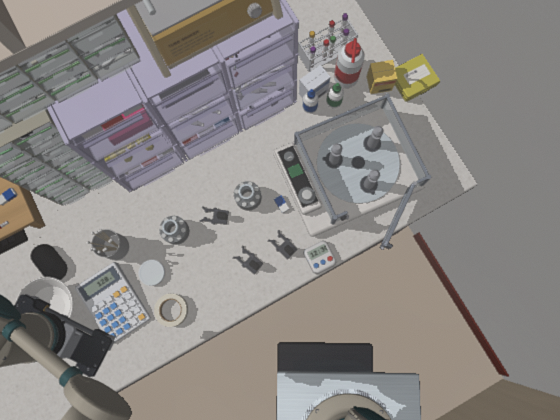

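View pics/side0.png

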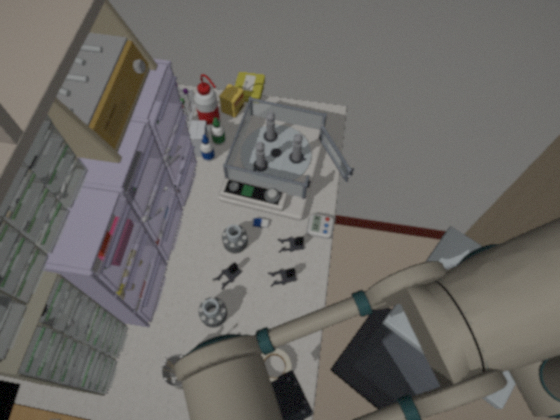

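View pics/wrist0.png

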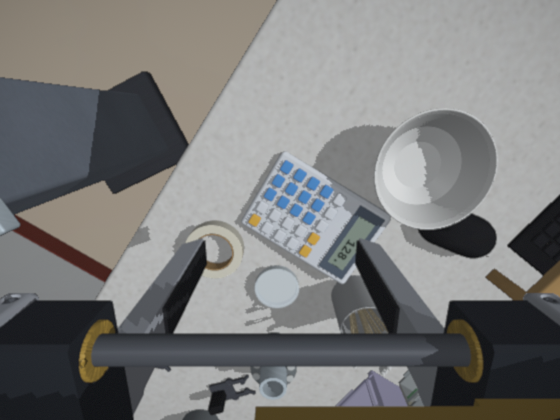

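```bash
cat > h.py <<'E'
import cv2,numpy as np
from scipy.spatial.transform import Rotation as R
def cam(p):
    K=np.array([[p['fx'],0,p['cx']],[0,p['fy'],p['cy']],[0,0,1.]])
    M=cv2.Rodrigues(np.asarray(p['rvec'],float))[0]; return K,M,np.asarray(p['tvec'],float)
def cloud(p,d):
    K,M,t=cam(p); v,u=np.mgrid[:d.shape[0],:d.shape[1]]
    c=np.stack([(u-p['cx'])/p['fx']*d,(v-p['cy'])/p['fy']*d,d],-1)
    return (c-t)@M      # M^T (c-t)
def ray(p,u,v,z):
    K,M,t=cam(p); r=M.T@np.array([(u-p['cx'])/p['fx'],(v-p['cy'])/p['fy'],1]); o=-M.T@t
    return o+r*(z-o[2])/r[2]
def proj(p,X):
    K,M,t=cam(p); c=M@np.asarray(X,float)+t; return (K@c)[:2]/c[2]
def crop(im,x0,y0,w,h,s,fn):
    cv2.imwrite(fn,cv2.resize(im[y0:y0+h,x0:x0+w,::-1],None,fx=s,fy=s,interpolation=cv2.INTER_CUBIC))
E
python3 - <<'E'
from h import *
from plant import camera_params
im=cv2.imread('pics/top0.png')[:,:,::-1]
crop(im,270,85,180,150,4,'pics/mix0.png'); crop(im,90,170,260,140,3,'pics/obj0.png')
p=camera_params('top');d=np.load('pics/top0.npy');P=cloud(p,d)
for u,v in [(248,194),(174,230),(108,242),(217,215),(285,245),(250,260),(336,150),(375,133),(371,178),(320,255),(152,272),(282,204),(307,195),(410,190),(388,245)]:
    print(u,v,np.round(P[v,u],3))
E
```

```text
248 194 [ 0.561  0.233 -0.   ]
174 230 [0.461 0.393 0.068]
108 242 [0.437 0.553 0.033]
217 215 [0.502 0.301 0.037]
285 245 [0.437 0.143 0.005]
250 260 [0.401 0.225 0.009]
336 150 [0.63  0.032 0.133]
375 133 [ 0.671 -0.055  0.128]
371 178 [ 0.57  -0.044  0.125]
320 255 [0.412 0.062 0.019]
152 272 [0.37  0.451 0.017]
282 204 [0.533 0.151 0.015]
307 195 [0.541 0.094 0.079]
410 190 [ 0.551 -0.135  0.093]
388 245 [ 0.429 -0.085  0.079]
```

View pics/mix0.png

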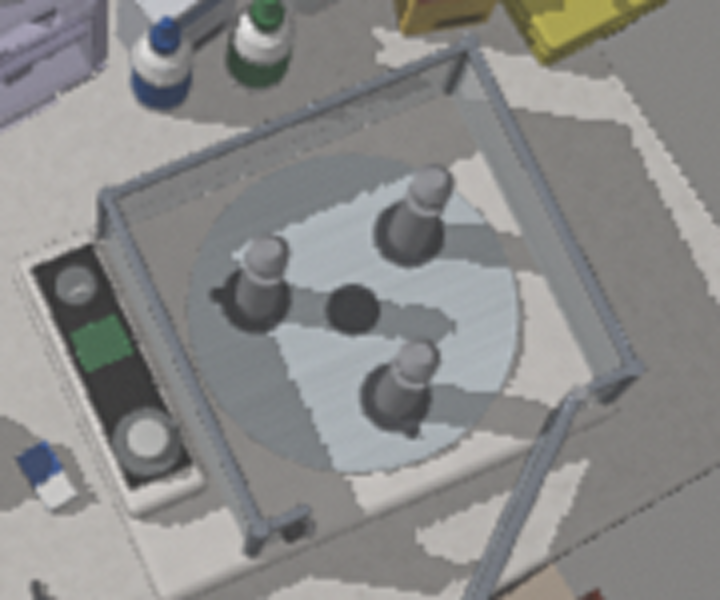

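View pics/obj0.png

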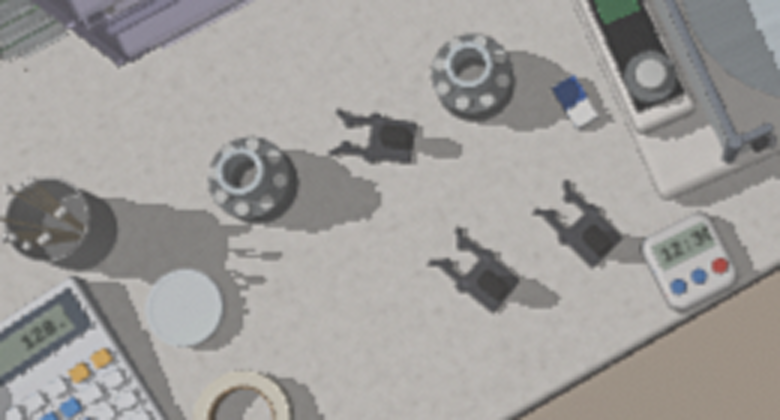

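```bash
cat > m1.py <<'E'
from h import *
from plant import camera_params
for n in ('top','side'):
    p=camera_params(n);d=np.load(f'pics/{n}0.npy');P=cloud(p,d)
    print(n,'campos',np.round(-cam(p)[1].T@cam(p)[2],3))
    tab=(abs(P[...,2])<0.02)&(P[...,0]>.3)&(P[...,0]<.6)&(P[...,1]>0.05)&(P[...,1]<.5)
    print('table z med',np.median(P[tab][:,2]),np.percentile(P[tab][:,2],[10,90]))
    for c in [(.63,.035),(.675,-.06),(.575,-.045)]:
        near=np.hypot(P[...,0]-c[0],P[...,1]-c[1])<0.03
        for zl,zh in [(.112,.118),(.118,.126),(.126,.14)]:
            q=P[near&(P[...,2]>zl)&(P[...,2]<zh)]
            if len(q): print(c,zl,len(q),np.round(q.mean(0),4),np.round(q.min(0),4),np.round(q.max(0),4))
    for c in [(.461,.393),(.555,.235)]:
        near=np.hypot(P[...,0]-c[0],P[...,1]-c[1])<0.045
        q=P[near&(P[...,2]>.062)&(P[...,2]<.078)]
        print('hub',len(q),np.round(q.mean(0),4),np.round(q.min(0),4),np.round(q.max(0),4))
        (x,y),r=cv2.minEnclosingCircle(q[:,:2].astype(np.float32)); print('  circ',x,y,r)
E
python3 m1.py
```

```text
top campos [0.284 0.132 1.235]
table z med 0.0002813332598031515 [-0.00310109  0.00561405]
(0.63, 0.035) 0.112 1 [0.6283 0.024  0.1174] [0.6283 0.024  0.1174] [0.6283 0.024  0.1174]
(0.63, 0.035) 0.118 19 [0.6319 0.0314 0.1234] [0.6251 0.0198 0.118 ] [0.6487 0.0421 0.1259]
(0.63, 0.035) 0.126 73 [0.6358 0.0308 0.1312] [0.6266 0.0203 0.126 ] [0.6485 0.0407 0.1384]
(0.675, -0.06) 0.112 1 [ 0.6795 -0.05    0.1176] [ 0.6795 -0.05    0.1176] [ 0.6795 -0.05    0.1176]
(0.675, -0.06) 0.118 17 [ 0.6716 -0.0573  0.1224] [ 0.6659 -0.0709  0.119 ] [ 0.6864 -0.0508  0.1252]
(0.675, -0.06) 0.126 78 [ 0.6757 -0.0608  0.1314] [ 0.666  -0.0724  0.126 ] [ 0.6876 -0.05    0.1389]
(0.575, -0.045) 0.118 22 [ 0.5738 -0.0483  0.1231] [ 0.5662 -0.0617  0.1187] [ 0.5902 -0.0399  0.126 ]
(0.575, -0.045) 0.126 78 [ 0.5767 -0.0503  0.1312] [ 0.5667 -0.0612  0.1261] [ 0.5871 -0.0392  0.1383]
hub 101 [0.4682 0.4032 0.069 ] [0.4517 0.3858 0.0624] [0.486  0.4213 0.0757]
  circ 0.4682990312576294 0.4032665491104126 0.018276644870638847
hub 106 [0.5513 0.2328 0.0691] [0.5334 0.2163 0.0625] [0.5697 0.2507 0.0757]
  c
[... 538 characters left out ...]
26 ]
(0.675, -0.06) 0.126 42 [ 0.6753 -0.0595  0.1316] [ 0.6662 -0.0688  0.1262] [ 0.6868 -0.0513  0.1366]
(0.575, -0.045) 0.112 2 [ 0.5744 -0.0464  0.1174] [ 0.5674 -0.0519  0.1171] [ 0.5815 -0.0409  0.1177]
(0.575, -0.045) 0.118 28 [ 0.5745 -0.0454  0.1233] [ 0.5662 -0.0591  0.1192] [ 0.5895 -0.0386  0.126 ]
(0.575, -0.045) 0.126 40 [ 0.5765 -0.0487  0.1315] [ 0.5675 -0.0616  0.1261] [ 0.5866 -0.0388  0.1374]
hub 112 [0.4683 0.4035 0.0684] [0.4509 0.3861 0.0621] [0.4859 0.4209 0.0728]
  circ 0.4685661196708679 0.4030653238296509 0.018082406371831894
hub 97 [0.5511 0.2333 0.0683] [0.5343 0.2152 0.0622] [0.5689 0.2504 0.073 ]
  circ 0.5514134764671326 0.23350384831428528 0.018549557775259018
```

```bash
cat > go.py <<'E'
import sys
from h import *
from plant import readout
def Rt(phi): # tool down, tool x at angle phi deg
    c,s=np.cos(np.radians(phi)),np.sin(np.radians(phi))
    return np.array([[c,s,0],[s,-c,0],[0,0,-1.]])
def st(): 
    s=readout.get_state(); q=s['ee_rot']; return s,R.from_quat([q[1],q[2],q[3],q[0]]).as_matrix()
def show():
    s,M=st(); print('t',round(s['time'],2),'pos',np.round(s['eef_pos'],4),'xang',round(np.degrees(np.arctan2(M[1,0],M[0,0])),2),'tilt',np.round(M[:2,2],4),'F',np.round(s['force'],1),'T',np.round(s['wrist_torque'],2),'w',round(s['gripper_width'],4),'j',np.round(s['joint_pos'],2))
def go(pos,phi,n,g):
    s,M=st(); p=np.array(s['eef_pos']); pos=np.array(pos); T=Rt(phi)
    tot=R.from_matrix(M.T@T).as_rotvec()
    for i in range(n):
        k=n-i
        rv=np.round(np.degrees(R.from_matrix(M.T@T).as_rotvec()/k),1)
        sh=np.round(M.T@(pos-p)/k,4)
        print([float(x)+0 for x in rv]+[float(x)+0 for x in sh]+[g],end=',\n' if i<n-1 else '\n')
        p=p+M@sh; M=M@R.from_rotvec(np.radians(rv)).as_matrix()
if __name__=='__main__':
    show()
    if len(sys.argv)>1:
        a=[float(x) for x in sys.argv[1:]]; go(a[:3],a[3],int(a[4]),a[5])
E
python3 - <<'E'
from h import *
from plant import camera_params
p=camera_params('top');d=np.load('pics/top0.npy');P=cloud(p,d)
im=cv2.imread('pics/top0.png')
m=(P[...,1]>.47)&(P[...,1]<.6)&(P[...,0]>.36)&(P[...,0]<.52); print('cup',P[m][:,2].max())
hsv=cv2.cvtColor(im,cv2.COLOR_BGR2HSV)
work=(P[...,0]>.33)&(P[...,0]<.6)&(P[...,1]>.08)&(P[...,1]<.36)
dark=((im.max(2)<75)&work).astype(np.uint8)
n,l,s,c=cv2.connectedComponentsWithStats(dark)
for i in range(1,n):
    if s[i,4]>40:
        print(s[i],np.round(c[i],1), end=' ')
        q=P[l==i]; t=q[(q[:,2]>.029)&(q[:,2]<.043)]; print('tab',len(t),np.round(t.mean(0),4))
for i,(u,v) in enumerate([(217,215),(285,245),(250,260)]):
    crop(im[:,:,::-1],u-32,v-26,60,50,12,f'pics/c{i}.png')
E
python3 go.py 0.468 0.403 0.12 155 6 -1
```

```text
cup 0.12295489743399371
[289 173  23  21 225] [300.  181.7] tab 0 [nan nan nan]
[217 212  11   8  77] [221.9 215.4] tab 55 [0.503  0.2922 0.0357]
[284 245  13  11  78] [289.7 249.6] tab 58 [0.4227 0.1347 0.0361]
[249 260  13  11  80] [255.  264.5] tab 55 [0.388  0.2142 0.0356]
t 0.15 pos [0.242  0.5211 0.2048] xang 155.09 tilt [-0.0007 -0.0012] F [ 0.2 -0.1  0.4] T [ 0.02  0.05 -0.04] w 0.0938 j [ 1.02  0.28  1.51 -0.    1.36 -0.12]
[0.0, 0.0, 0.0, -0.0425, -0.002, 0.0141, -1.0],
[0.0, 0.0, 0.0, -0.0425, -0.002, 0.0141, -1.0],
[0.0, 0.0, 0.0, -0.0424, -0.002, 0.0141, -1.0],
[0.0, 0.0, 0.0, -0.0425, -0.0019, 0.0142, -1.0],
[0.0, 0.0, 0.0, -0.0424, -0.002, 0.0141, -1.0],
[-0.1, 0.0, 0.1, -0.0425, -0.0019, 0.0142, -1.0]<stdin>:13: RuntimeWarning: Mean of empty slice.
  ret = um.true_divide(
```

Call:
{"op": "jog_arm", "data": {"plan": [[0, 0, 0, -0.043, -0.002, 0.005, -1], [0, 0, 0, -0.043, -0.002, 0.005, -1], [0, 0, 0, -0.043, -0.002, 0.005, -1], [0, 0, 0, -0.043, -0.002, 0.005, -1], [0, 0, 0, -0.043, -0.002, 0.015, -1], [0, 0, 0, -0.043, -0.002, 0.02, -1], [0, 0, 0, 0, 0, 0.02, -1], [0, 0, 0, 0, 0, 0, -1]], "squeeze": 25}}

```text
time: 1.15
eef_pos: [0.4772, 0.3979, 0.125]
ee_rot: [-0.001, 0.215, 0.977, -0.001]
force: [-1.0, -0.4, -0.1]
gripper_width: 0.0939
```

```bash
python3 go.py 0.468 0.403 0.046 155 4 -1; python3 - <<'E'
from h import *
from plant import grab_frame
im,d=grab_frame('wrist'); cv2.imwrite('pics/w1.png',im[:,:,::-1])
E
```

```text
t 1.15 pos [0.4772 0.3979 0.125 ] xang 155.2 tilt [-0.0035 -0.0022] F [-1.  -0.4 -0.1] T [ 0.04 -0.03  0.04] w 0.0939 j [ 0.58  0.4   1.52  0.    1.22 -0.55]
[0.0, 0.0, 0.0, 0.0026, 0.0003, 0.0198, -1.0],
[-0.1, 0.0, 0.1, 0.0026, 0.0003, 0.0197, -1.0],
[-0.1, -0.1, 0.0, 0.0025, 0.0002, 0.0198, -1.0],
[0.0, 0.0, 0.1, 0.0026, 0.0001, 0.0197, -1.0]
```

View pics/w1.png

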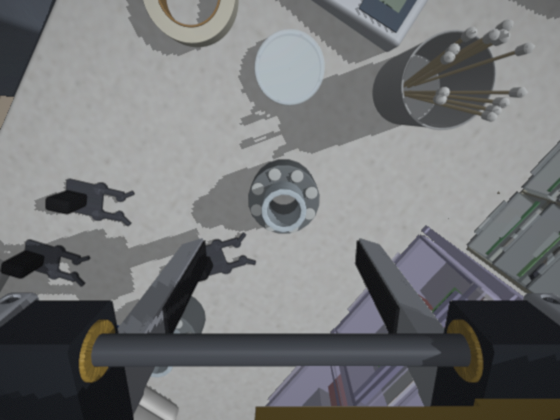

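```bash
python3 - <<'E'
from h import *
from plant import camera_params
p=camera_params('wrist'); print(ray(p,286,209,.07))
print(proj(p,[.468,.403,.07]))
E
```

```text
[0.47003884 0.40749446 0.07      ]
[279.77526249 209.0377454 ]
```

Call:
{"op": "jog_arm", "data": {"plan": [[0, 0, 0, 0.005, 0, 0, -1], [0, 0, 0, 0.005, 0, 0.02, -1], [0, 0, 0, 0, 0, 0.02, -1], [0, 0, 0, 0, 0, 0.02, -1], [0, 0, 0, 0, 0, 0.008, -1], [0, 0, 0, 0, 0, 0.005, -1], [0, 0, 0, 0, 0, 0, -1], [0, 0, 0, 0, 0, 0, -1]]}}

```text
time: 2.2
eef_pos: [0.4686, 0.4096, 0.0601]
ee_rot: [0.004, 0.211, 0.977, 0.005]
force: [0.7, -0.3, -0.0]
gripper_width: 0.0938
```

```bash
python3 go.py 0.4684 0.4033 0.0475 155 3 0
```

```text
t 2.2 pos [0.4686 0.4096 0.0601] xang 155.59 tilt [0.0106 0.0082] F [ 0.7 -0.3 -0. ] T [ 0.07  0.02 -0.04] w 0.0938 j [ 0.61  0.45  1.62  0.    1.06 -0.54]
[0.2, 0.1, 0.2, -0.0008, -0.002, 0.0042, 0.0],
[0.2, 0.1, 0.2, -0.0008, -0.0019, 0.0042, 0.0],
[0.3, 0.2, 0.2, -0.0008, -0.002, 0.0042, 0.0]
```

Call:
{"op": "jog_arm", "data": {"plan": [[0.5, 0.3, -0.5, -0.001, -0.003, 0.006, -1], [0.2, 0.1, -0.1, -0.001, -0.003, 0.006, -0.5], [0, 0, 0, 0, 0, 0, 0], [0, 0, 0, 0, 0, 0, 0.5], [0, 0, 0, 0, 0, 0, 1], [0, 0, 0, 0, 0, 0, 1], [0, 0, 0, 0, 0, 0, 1], [0, 0, 0, 0, 0, 0, 1]]}}

```text
time: 3.2
eef_pos: [0.4689, 0.4032, 0.0481]
ee_rot: [-0.0, 0.206, 0.979, 0.0]
force: [1.0, 0.1, -0.5]
gripper_width: 0.0373
```

```bash
python3 go.py 0.4684 0.4033 0.0475 155 3 1;  python3 - <<'E'
from h import *
from plant import grab_frame
im,d=grab_frame('wrist'); cv2.imwrite('pics/w2.png',im[:,:,::-1])
E
```

```text
t 3.2 pos [0.4689 0.4032 0.0481] xang 156.21 tilt [0.0001 0.0006] F [ 1.   0.1 -0.5] T [-0.05  0.04 -0.02] w 0.0373 j [ 0.6   0.46  1.63  0.    1.05 -0.56]
[0.0, 0.0, 0.4, 0.0002, 0.0, 0.0002, 1.0],
[0.0, 0.0, 0.4, 0.0001, -0.0001, 0.0002, 1.0],
[0.0, 0.0, 0.4, 0.0002, 0.0, 0.0002, 1.0]
```

View pics/w2.png

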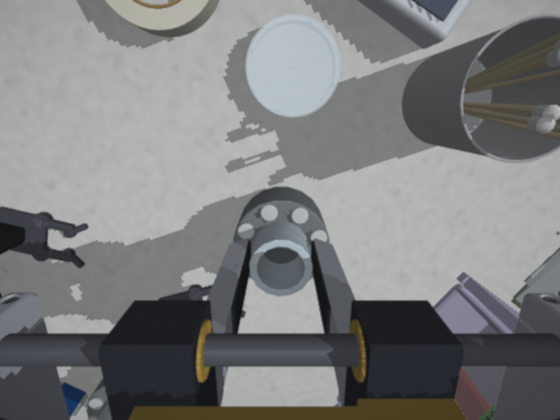

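Call:
{"op": "jog_arm", "data": {"plan": [[0, 0, 0, 0, 0, 0, 1], [0, 0, 0, 0, 0, -0.02, 1], [0, 0, 0, 0, 0, -0.03, 1], [0, 0, 0, 0, 0, -0.04, 1], [0, 0, 0, 0, 0, -0.04, 1], [0, 0, 0, 0, 0, -0.025, 1], [0, 0, 0, 0, 0, -0.01, 1], [0, 0, 0, 0, 0, 0, 1]]}}

```text
time: 4.25
eef_pos: [0.4669, 0.4017, 0.2148]
ee_rot: [-0.003, 0.206, 0.979, -0.003]
force: [0.1, 0.8, -1.0]
gripper_width: 0.0377
```

```bash
python3 go.py 0.636 0.0315 0.20 155 10 1;  python3 - <<'E'
from h import *
from plant import grab_frame,camera_params
p=camera_params('wrist')
im,d=grab_frame('wrist'); cv2.imwrite('pics/w3.png',im[:,:,::-1])
P=cloud(p,d); np.save('pics/w3.npy',P)
m=np.zeros(d.shape,bool); m[200:300,230:340]=1
for z in np.arange(.15,.24,.01):
    q=P[m&(abs(P[...,2]-z)<.005)]
    if len(q)>5: print(round(z,2),len(q),np.round(q.mean(0),4),np.round(q.min(0),4),np.round(q.max(0),4))
E
```

```text
t 4.25 pos [0.4669 0.4017 0.2148] xang 156.21 tilt [-0.0064 -0.004 ] F [ 0.1  0.8 -1. ] T [ 0.05 -0.02  0.05] w 0.0377 j [ 0.6   0.34  1.39  0.    1.42 -0.56]
[0.0, 0.0, 0.1, -0.0304, -0.027, 0.0015, 1.0],
[0.0, 0.0, 0.1, -0.0305, -0.027, 0.0015, 1.0],
[0.0, 0.0, 0.1, -0.0305, -0.0269, 0.0015, 1.0],
[-0.1, 0.0, 0.1, -0.0306, -0.0269, 0.0015, 1.0],
[0.0, 0.0, 0.1, -0.0306, -0.0268, 0.0015, 1.0],
[-0.1, 0.0, 0.1, -0.0306, -0.0268, 0.0015, 1.0],
[0.0, -0.1, 0.2, -0.0307, -0.0267, 0.0014, 1.0],
[-0.1, 0.0, 0.1, -0.0308, -0.0267, 0.0015, 1.0],
[0.0, -0.1, 0.2, -0.0308, -0.0266, 0.0015, 1.0],
[-0.1, 0.0, 0.1, -0.031, -0.0265, 0.0015, 1.0]
0.17 24 [0.4576 0.4069 0.173 ] [0.4371 0.383  0.1693] [0.4816 0.4344 0.1749]
0.18 142 [0.4692 0.402  0.1808] [0.4361 0.3833 0.1751] [0.4819 0.4345 0.1849]
0.19 277 [0.4677 0.4023 0.1904] [0.435  0.383  0.1851] [0.4823 0.4344 0.195 ]
0.2 344 [0.4591 0.4065 0.2   ] [0.4347 0.3794 0.195 ] [0.4821 0.4345 0.205 ]
0.21 2838 [0.4533 0.4086 0.2084] [0.4349 0.3738 0.205 ] [0.4966 0.4343 0.215 ]
0.22 906 [0.4643 0.4037 0.2204] [0.4461 0.3791 0.215 ] [0.4809 0.4343 0.225 ]
0.23 1170 [0.4643 0.4045 0.2301] [0.4462 0.3792 0.225 ] [0.4821 0.4344 0.235 ]
```

View pics/w3.png

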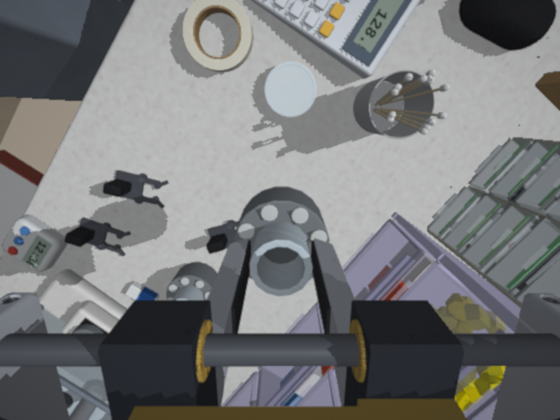

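```bash
python3 - <<'E'
from h import *
P=np.load('pics/w3.npy')
from go import st
im=cv2.imread('pics/w3.png')
crop(im[:,:,::-1],230,180,110,120,5,'pics/w3c.png')
m=np.zeros(P.shape[:2],bool); m[225:300,246:317]=1
m&=abs(P[...,2]-.236)<.004
print(m.sum()); q=P[m][:,:2].astype(np.float32)
print(np.round(q.min(0),4),np.round(q.max(0),4),q.mean(0))
# circle fit to the ring points' outer hull
c,r=cv2.minEnclosingCircle(q); print(c,r)
ys,xs=np.nonzero(m); print(xs.min(),xs.max(),ys.min(),ys.max())
E
```

```text
1690
[0.4488 0.3822] [0.4847 0.4242] [0.46602374 0.40305695]
(0.46623194217681885, 0.4032454788684845) 0.02110624872148037
246 316 236 295
```

View pics/w3c.png

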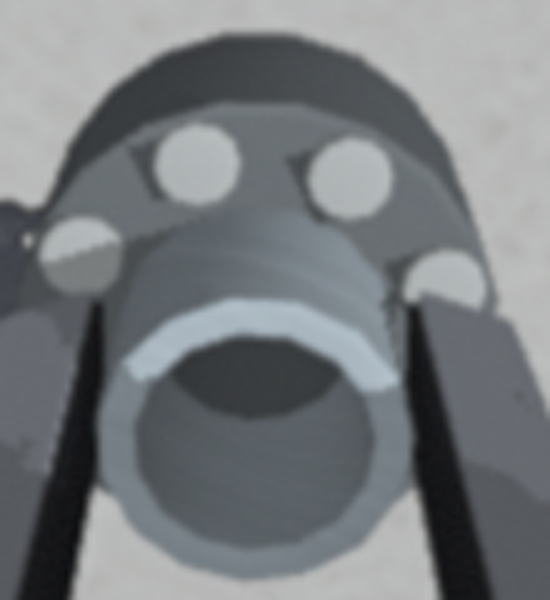

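Call:
{"op": "jog_arm", "data": {"plan": [[0, 0, 0, -0.02, -0.018, 0, 1], [0, 0, 0, -0.035, -0.031, 0, 1], [0, 0, 0, -0.045, -0.04, 0, 1], [0, 0, 0, -0.05, -0.043, 0, 1], [0, 0, 0, -0.05, -0.043, 0, 1], [0, 0, 0, -0.04, -0.035, 0.003, 1], [0, 0, 0, -0.025, -0.022, 0, 1], [0, 0, 0, -0.01, -0.009, 0, 1]]}}

```text
time: 5.3
eef_pos: [0.6158, 0.0685, 0.196]
ee_rot: [-0.014, 0.204, 0.979, -0.007]
force: [-0.2, 0.5, -0.9]
gripper_width: 0.0374
```

```bash
python3 go.py 0.6365 0.0313 0.195 155 5 1
```

```text
t 5.3 pos [0.6158 0.0685 0.196 ] xang 156.43 tilt [-0.0305 -0.0089] F [-0.2  0.5 -0.9] T [ 0.01 -0.03 -0.01] w 0.0374 j [ 0.    0.37  1.39 -0.01  1.41 -1.15]
[-0.2, -0.3, 0.3, -0.0068, -0.0052, 0.0001, 1.0],
[-0.2, -0.3, 0.3, -0.0068, -0.0051, 0.0002, 1.0],
[-0.3, -0.3, 0.3, -0.0068, -0.0051, 0.0002, 1.0],
[-0.2, -0.2, 0.3, -0.0069, -0.005, 0.0002, 1.0],
[-0.3, -0.3, 0.2, -0.0069, -0.005, 0.0001, 1.0]
```

Call:
{"op": "jog_arm", "data": {"plan": [[-0.2, -0.3, 0.3, -0.007, -0.005, 0, 1], [-0.2, -0.3, 0.3, -0.007, -0.005, 0, 1], [-0.3, -0.3, 0.3, -0.007, -0.005, 0, 1], [-0.2, -0.2, 0.3, -0.007, -0.005, 0, 1], [-0.3, -0.3, 0.2, -0.006, -0.005, 0, 1], [0, 0, 0, 0, 0, 0, 1], [0, 0, 0, 0, 0, 0, 1], [0, 0, 0, 0, 0, 0, 1]]}}

```text
time: 6.3
eef_pos: [0.6358, 0.0334, 0.1947]
ee_rot: [-0.001, 0.215, 0.977, 0.001]
force: [-0.1, 1.1, -1.8]
gripper_width: 0.0376
```

```bash
python3 go.py 0.6365 0.0313 0.195 155 2 1; python3 - <<'E'
from h import *
from plant import grab_frame,camera_params
for n in ('wrist','top','side'):
    im,d=grab_frame(n); cv2.imwrite(f'pics/{n}4.png',im[:,:,::-1]);np.save(f'pics/{n}4.npy',d)
    if n=='top': crop(im,270,60,200,150,4,'pics/t4c.png')
    if n=='side': crop(im,200,70,180,150,4,'pics/s4c.png')
E
```

```text
t 6.3 pos [0.6358 0.0334 0.1947] xang 155.14 tilt [-0.0006  0.0031] F [-0.1  1.1 -1.8] T [-0.01 -0.02 -0.  ] w 0.0376 j [-0.06  0.37  1.38  0.    1.38 -1.2 ]
[0.1, -0.1, 0.1, -0.0008, -0.0008, -0.0002, 1.0],
[0.0, 0.0, 0.0, -0.0007, -0.0008, -0.0001, 1.0]
```

View pics/wrist4.png

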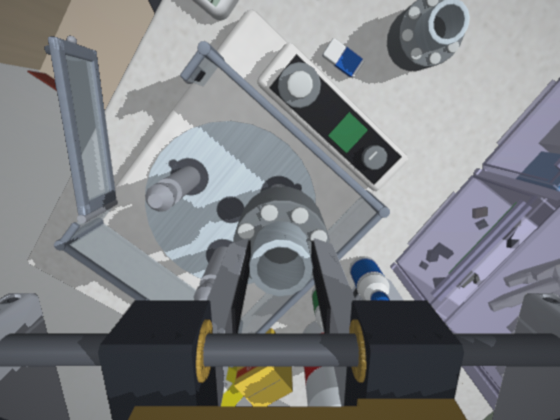

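View pics/s4c.png

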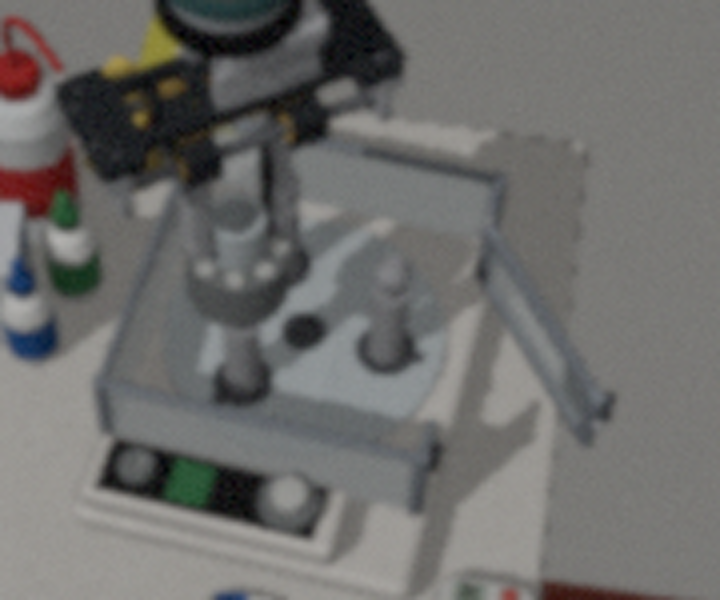

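View pics/t4c.png

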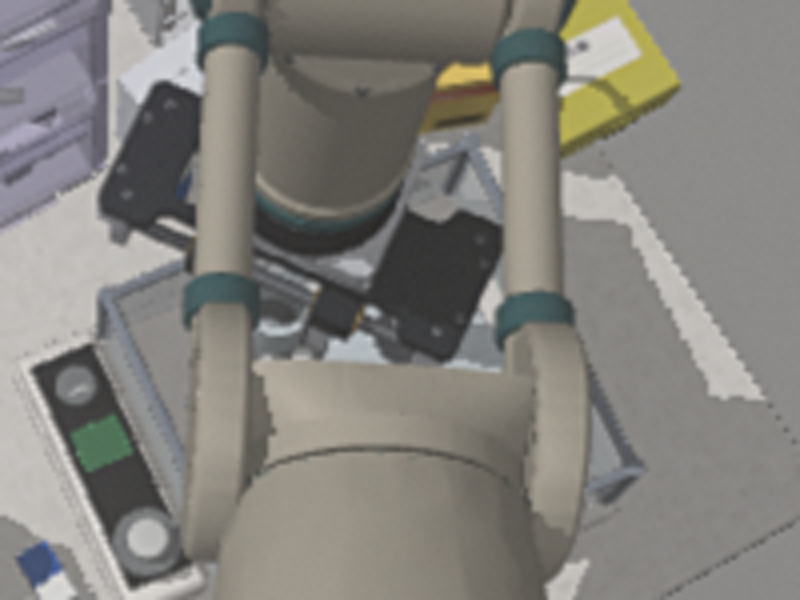

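```bash
cat > hub.py <<'E'
import sys
from h import *
from plant import camera_params
def hub(P,c,z):
    near=np.hypot(P[...,0]-c[0],P[...,1]-c[1])<.028
    q=P[near&(abs(P[...,2]-z)<.005)][:,:2].astype(np.float32)
    c2,r=cv2.minEnclosingCircle(q); return len(q),np.round(c2,4),round(r,4),np.round(q.mean(0),4)
if __name__=='__main__':
    n=sys.argv[1];f=sys.argv[2];x,y,z=map(float,sys.argv[3:])
    print(hub(cloud(camera_params(n),np.load(f)),(x,y),z))
E
python3 hub.py side pics/side4.npy .6358 .0334 .2167; python3 hub.py wrist pics/wrist4.npy .6358 .0334 .2167
```

```text
(105, array([0.6283, 0.0363]), 0.0264, array([0.6318, 0.0321], dtype=float32))
(1920, array([0.6278, 0.0371]), 0.0263, array([0.6339, 0.0347], dtype=float32))
```

Call:
{"op": "jog_arm", "data": {"plan": [[0, 0, 0, -0.002, -0.002, 0.01, 1], [0, 0, 0, 0, 0, 0.01, 1], [0, 0, 0, 0, 0, 0.004, 1], [0, 0, 0, 0, 0, 0.004, 1], [0, 0, 0, 0, 0, 0.004, 1], [0, 0, 0, 0, 0, 0.004, 1], [0, 0, 0, 0, 0, 0, 1], [0, 0, 0, 0, 0, 0, 1]]}}

```text
time: 7.45
eef_pos: [0.6365, 0.031, 0.1555]
ee_rot: [-0.001, 0.215, 0.977, 0.001]
force: [-0.0, 0.6, -0.3]
gripper_width: 0.0378
```

```bash
python3 go.py 0.637 0.031 0.155 155 2 1
```

```text
t 7.45 pos [0.6365 0.031  0.1555] xang 155.17 tilt [-0.0018  0.0031] F [-0.   0.6 -0.3] T [ 0.07 -0.06  0.02] w 0.0378 j [-0.06  0.4   1.44  0.    1.3  -1.2 ]
[0.1, -0.1, 0.1, -0.0002, 0.0001, 0.0002, 1.0],
[0.0, -0.1, 0.1, -0.0002, 0.0001, 0.0003, 1.0]
```

Call:
{"op": "jog_arm", "data": {"plan": [[0, 0, 0, 0, 0, 0.008, 1], [0, 0, 0, 0, 0, 0.01, 1], [0, 0, 0, 0, 0, 0.01, 1], [0, 0, 0, 0, 0, 0.01, 1], [0, 0, 0, 0, 0, 0.01, 1], [0, 0, 0, 0, 0, 0.008, 1], [0, 0, 0, 0, 0, 0.005, 1], [0, 0, 0, 0, 0, 0.001, 1]]}}

```text
time: 8.45
eef_pos: [0.6366, 0.0309, 0.0887]
ee_rot: [-0.001, 0.215, 0.977, 0.001]
force: [-0.3, -0.9, 0.0]
gripper_width: 0.0377
```

```bash
python3 go.py 0.6365 0.031 0.083 155 2 1
```

```text
t 8.45 pos [0.6366 0.0309 0.0887] xang 155.17 tilt [-0.0018  0.0027] F [-0.3 -0.9  0. ] T [-0.05 -0.04  0.03] w 0.0377 j [-0.06  0.45  1.54  0.    1.16 -1.2 ]
[0.0, -0.1, 0.1, 0.0001, 0.0, 0.0029, 1.0],
[0.1, -0.1, 0.1, 0.0, 0.0001, 0.0029, 1.0]
```

Now down until it touches, then open.

Call:
{"op": "jog_arm", "data": {"plan": [[0, 0, 0, 0, 0, 0.002, 1], [0, 0, 0, 0, 0, 0.002, 1], [0, 0, 0, 0, 0, 0.002, 1], [0, 0, 0, 0, 0, 0.001, 1], [0, 0, 0, 0, 0, 0, 0.3], [0, 0, 0, 0, 0, 0, 0], [0, 0, 0, 0, 0, 0, 0], [0, 0, 0, 0, 0, 0, 0]]}}

```text
time: 9.45
eef_pos: [0.6374, 0.0313, 0.0832]
ee_rot: [0.0, 0.215, 0.977, 0.002]
force: [-0.9, 0.3, 0.7]
gripper_width: 0.0468
```

```bash
python3 go.py 0.6366 0.031 0.2 155 2 0; cat > look.py <<'E'
import sys
from h import *
from plant import grab_frame,camera_params
# look.py tag cam [x y w h s]
tag,n=sys.argv[1:3]
p=camera_params(n)
im,d=grab_frame(n); cv2.imwrite(f'pics/{n}{tag}.png',im[:,:,::-1]);np.save(f'pics/{n}{tag}P.npy',cloud(p,d))
if len(sys.argv)>3:
    a=list(map(int,sys.argv[3:])); crop(im,*a,f'pics/{n}{tag}c.png')
E
python3 look.py 5 side 200 70 180 150 4
```

```text
t 9.45 pos [0.6374 0.0313 0.0832] xang 155.16 tilt [0.001  0.0031] F [-0.9  0.3  0.7] T [ 0.02 -0.02 -0.01] w 0.0468 j [-0.06  0.45  1.54  0.    1.14 -1.2 ]
[0.1, 0.0, 0.1, 0.0003, -0.0001, -0.0584, 0.0],
[0.1, 0.0, 0.1, 0.0003, -0.0002, -0.0584, 0.0]
```

View pics/side5c.png

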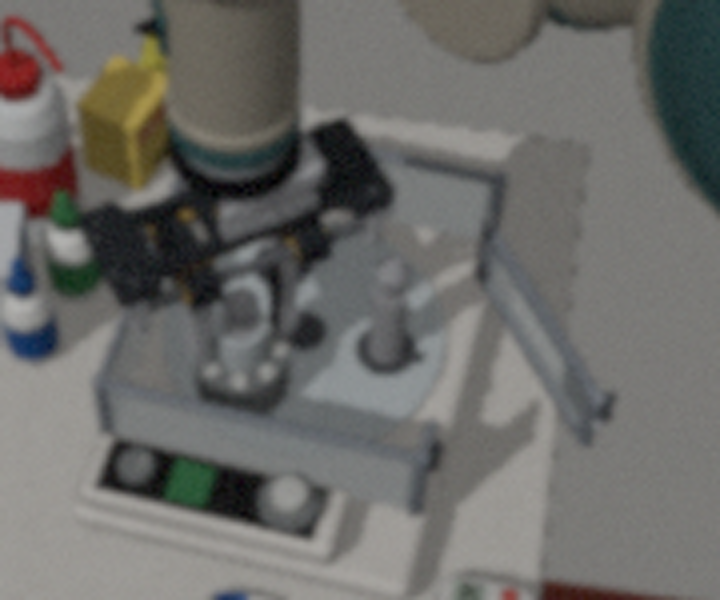

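Call:
{"op": "jog_arm", "data": {"plan": [[0, 0, 0, 0, 0, -0.01, 0], [0, 0, 0, 0, 0, -0.02, 0], [0, 0, 0, 0, 0, -0.03, 0], [0, 0, 0, 0, 0, -0.04, -0.5], [0, 0, 0, 0.02, 0.01, -0.01, -1], [0, 0, 0, 0.04, 0.02, 0, -1], [0, 0, 0, 0.04, 0.03, 0, -1], [0, 0, 0, 0.03, 0.03, 0, -1]]}}

```text
time: 10.5
eef_pos: [0.5518, 0.1711, 0.1969]
ee_rot: [-0.002, 0.218, 0.976, 0.002]
force: [0.5, 0.1, 0.7]
gripper_width: 0.0927
```

```bash
python3 go.py 0.5513 0.2333 0.12 155 4 -1; python3 look.py 6 side; python3 hub.py side pics/side0.npy .5513 .2333 .07; python3 - <<'E'
import numpy as np
from hub import hub
P=np.load('pics/side6P.npy'); print(hub(P,(.5513,.2333),.07)); print(hub(P,(.636,.032),.105))
E
```

```text
t 10.5 pos [0.5518 0.1711 0.1969] xang 154.87 tilt [-0.0022  0.0048] F [0.5 0.1 0.7] T [-0.01 -0.04  0.02] w 0.0927 j [ 0.18  0.29  1.51  0.01  1.34 -0.96]
[0.0, -0.1, 0.0, 0.0066, 0.014, 0.0193, -1.0],
[0.1, 0.0, 0.0, 0.0067, 0.014, 0.0193, -1.0],
[0.0, -0.1, -0.1, 0.0067, 0.014, 0.0192, -1.0],
[0.1, 0.0, 0.0, 0.0067, 0.0139, 0.0193, -1.0]
(82, array([0.5514, 0.2333]), 0.0185, array([0.5518, 0.2337], dtype=float32))
(86, array([0.551 , 0.2329]), 0.0186, array([0.5516, 0.2333], dtype=float32))
(0, array([0., 0.]), 0.0, array([nan, nan], dtype=float32))hub.py:7: RuntimeWarning: Mean of empty slice.
  c2,r=cv2.minEnclosingCircle(q); return len(q),np.round(c2,4),round(r,4),np.round(q.mean(0),4)
  ret = um.true_divide(
```

View pics/side6.png

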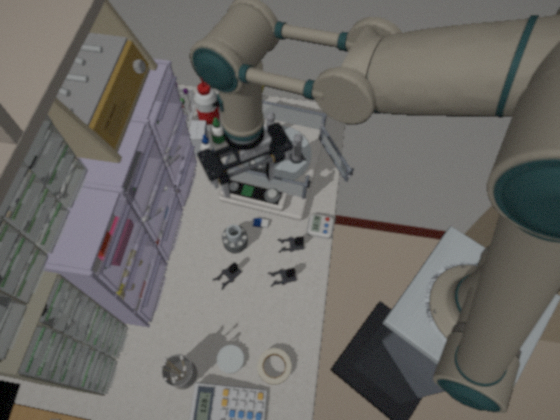

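Call:
{"op": "jog_arm", "data": {"plan": [[0, 0, 0, 0.007, 0.014, 0.02, -1], [0, 0, 0, 0.007, 0.014, 0.02, -1], [0, 0, 0, 0.007, 0.014, 0.02, -1], [0, 0, 0, 0.005, 0.009, 0.015, -1], [0, 0, 0, 0, 0, 0, -1], [0, 0, 0, 0, 0, 0, -1], [0, 0, 0, 0, 0, 0, -1], [0, 0, 0, 0, 0, 0, -1]]}}

```text
time: 11.55
eef_pos: [0.5382, 0.2394, 0.1194]
ee_rot: [-0.006, 0.213, 0.977, 0.004]
force: [0.4, 1.0, -0.6]
gripper_width: 0.0935
```

```bash
python3 go.py 0.5513 0.2331 0.0475 155 5 -1
```

```text
t 11.55 pos [0.5382 0.2394 0.1194] xang 155.36 tilt [-0.0098  0.0097] F [ 0.4  1.  -0.6] T [ 0.02  0.05 -0.  ] w 0.0935 j [ 0.29  0.36  1.6   0.01  1.19 -0.85]
[0.1, -0.1, 0.1, -0.0031, -0.0001, 0.0143, -1.0],
[0.0, -0.2, 0.1, -0.0031, -0.0001, 0.0144, -1.0],
[0.1, -0.1, 0.1, -0.003, -0.0001, 0.0144, -1.0],
[0.0, -0.2, 0.0, -0.003, -0.0001, 0.0143, -1.0],
[0.1, -0.1, 0.1, -0.0029, 0.0, 0.0144, -1.0]
```

Call:
{"op": "jog_arm", "data": {"plan": [[0.1, -0.2, 0.1, -0.006, 0, 0, -1], [0.1, -0.2, 0.1, -0.006, 0, 0.01, -1], [0.1, -0.2, 0.1, -0.002, 0, 0.015, -1], [0, -0.1, 0.1, -0.001, 0, 0.015, -1], [0, 0, 0, 0, 0, 0.015, -1], [0, 0, 0, 0, 0, 0.01, -1], [0, 0, 0, 0, 0, 0.003, -1], [0, 0, 0, 0, 0, 0, -1]]}}

```text
time: 12.55
eef_pos: [0.5523, 0.2319, 0.0454]
ee_rot: [-0.001, 0.218, 0.976, -0.001]
force: [0.7, -0.5, -0.9]
gripper_width: 0.094
```

```bash
python3 go.py 0.5513 0.2331 0.0475 155 2 -1
```

```text
t 12.55 pos [0.5523 0.2319 0.0454] xang 154.86 tilt [-0.0022 -0.0015] F [ 0.7 -0.5 -0.9] T [-0.02 -0.03  0.03] w 0.094 j [ 0.28  0.44  1.68 -0.    1.03 -0.85]
[-0.1, 0.0, -0.1, 0.0007, 0.0003, -0.001, -1.0],
[0.0, -0.1, 0.0, 0.0007, 0.0004, -0.0011, -1.0]
```

Call:
{"op": "jog_arm", "data": {"plan": [[0, 0, 0, 0.001, 0.001, -0.002, -1], [0, 0, 0, 0, 0, 0, 0], [0, 0, 0, 0, 0, 0, 1], [0, 0, 0, 0, 0, 0, 1], [0, 0, 0, 0, 0, 0, 1], [0, 0, 0, 0, 0, 0, 1], [0, 0, 0, 0, 0, 0, 1], [0, 0, 0, 0, 0, 0, 1]]}}

```text
time: 13.55
eef_pos: [0.5528, 0.2336, 0.0494]
ee_rot: [0.001, 0.218, 0.976, -0.0]
force: [0.4, 0.9, 0.4]
gripper_width: 0.0369
```

```bash
python3 go.py 0.5513 0.2331 0.0475 155 1 1
```

```text
t 13.55 pos [0.5528 0.2336 0.0494] xang 154.87 tilt [ 0.0011 -0.0008] F [0.4 0.9 0.4] T [ 0.04  0.02 -0.09] w 0.0369 j [ 0.28  0.44  1.67 -0.    1.03 -0.85]
[0.0, 0.1, -0.1, 0.0012, -0.0011, 0.0019, 1.0]
```

Call:
{"op": "jog_arm", "data": {"plan": [[0, 0, 0, 0, 0, -0.01, 1], [0, 0, 0, 0, 0, -0.03, 1], [0, 0, 0, 0, 0, -0.04, 1], [0, 0, 0, 0, 0, -0.04, 1], [0, 0, 0, 0, 0, -0.025, 1], [0, 0, 0, 0, 0, -0.01, 1], [0, 0, 0, 0, 0, 0, 1], [0, 0, 0, 0, 0, 0, 1]]}}

```text
time: 14.55
eef_pos: [0.5506, 0.2333, 0.2085]
ee_rot: [-0.002, 0.218, 0.976, -0.001]
force: [0.6, 0.6, -1.8]
gripper_width: 0.037
```

```bash
python3 go.py 0.6765 -0.0612 0.20 155 8 1;python3 look.py 7 wrist 230 180 110 120 5
```

```text
t 14.55 pos [0.5506 0.2333 0.2085] xang 154.87 tilt [-0.0042 -0.002 ] F [ 0.6  0.6 -1.8] T [ 0.01 -0.08  0.03] w 0.037 j [ 0.28  0.31  1.45 -0.    1.39 -0.85]
[0.0, 0.0, 0.0, -0.0299, -0.0266, 0.0011, 1.0],
[0.0, 0.0, 0.0, -0.0299, -0.0267, 0.0011, 1.0],
[0.0, 0.0, 0.0, -0.0299, -0.0266, 0.0011, 1.0],
[0.0, 0.0, 0.0, -0.0299, -0.0267, 0.001, 1.0],
[-0.1, 0.0, 0.0, -0.0299, -0.0266, 0.0011, 1.0],
[0.0, -0.1, 0.0, -0.0298, -0.0267, 0.001, 1.0],
[-0.1, 0.0, -0.1, -0.0299, -0.0266, 0.001, 1.0],
[0.0, -0.1, 0.0, -0.0298, -0.0267, 0.001, 1.0]
```

View pics/wrist7.png

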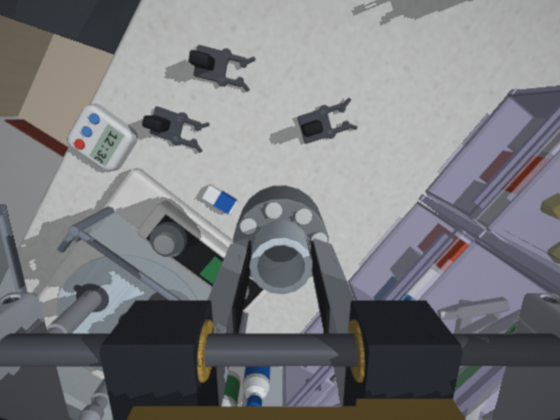

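Call:
{"op": "jog_arm", "data": {"plan": [[0, 0, 0, -0.025, -0.022, 0, 1], [0, 0, 0, -0.035, -0.031, 0, 1], [0, 0, 0, -0.04, -0.036, 0, 1], [0, 0, 0, -0.04, -0.036, 0, 1], [0, 0, 0, -0.04, -0.036, 0, 1], [0, 0, 0, -0.025, -0.022, 0, 1], [0, 0, 0, -0.012, -0.011, 0, 1], [0, 0, 0, 0, 0, 0, 1]]}}

```text
time: 15.6
eef_pos: [0.6638, -0.0406, 0.196]
ee_rot: [-0.011, 0.216, 0.976, -0.002]
force: [-0.4, 0.3, -1.9]
gripper_width: 0.0366
```

```bash
python3 go.py 0.6765 -0.061 0.195 155 5 1
```

```text
t 15.6 pos [ 0.6638 -0.0406  0.196 ] xang 155.03 tilt [-0.0231  0.0005] F [-0.4  0.3 -1.9] T [ 0.07  0.07 -0.04] w 0.0366 j [-0.16  0.43  1.29 -0.    1.44 -1.3 ]
[-0.1, -0.2, 0.0, -0.004, -0.0026, 0.0001, 1.0],
[-0.1, -0.3, 0.0, -0.004, -0.0026, 0.0001, 1.0],
[-0.1, -0.2, 0.0, -0.004, -0.0026, 0.0002, 1.0],
[-0.1, -0.3, 0.0, -0.0041, -0.0027, 0.0002, 1.0],
[-0.1, -0.2, 0.0, -0.004, -0.0026, 0.0002, 1.0]
```

Call:
{"op": "jog_arm", "data": {"plan": [[-0.1, -0.2, 0, -0.005, -0.003, 0, 1], [-0.1, -0.3, 0, -0.005, -0.003, 0, 1], [-0.1, -0.3, 0, -0.004, -0.003, 0, 1], [-0.1, -0.3, 0, -0.004, -0.003, 0, 1], [-0.1, -0.2, 0, -0.002, -0.001, 0, 1], [0, 0, 0, 0, 0, 0, 1], [0, 0, 0, 0, 0, 0, 1], [0, 0, 0, 0, 0, 0, 1]]}}

```text
time: 16.6
eef_pos: [0.6758, -0.0571, 0.1963]
ee_rot: [0.001, 0.214, 0.977, 0.001]
force: [0.2, 0.8, -1.4]
gripper_width: 0.0372
```

```bash
python3 go.py 0.6765 -0.061 0.156 155 2 1
```

```text
t 16.6 pos [ 0.6758 -0.0571  0.1963] xang 155.31 tilt [0.0021 0.0008] F [ 0.2  0.8 -1.4] T [-0.04 -0.05  0.  ] w 0.0372 j [-0.19  0.44  1.28  0.    1.42 -1.33]
[0.0, 0.0, 0.2, -0.0011, -0.0016, 0.0202, 1.0],
[0.1, 0.1, 0.1, -0.0011, -0.0017, 0.0201, 1.0]
```

Call:
{"op": "jog_arm", "data": {"plan": [[0, 0, 0, -0.002, -0.003, 0.005, 1], [0, 0, 0, 0, 0, 0.01, 1], [0, 0, 0, 0, 0, 0.01, 1], [0, 0, 0, 0, 0, 0.005, 1], [0, 0, 0, 0, 0, 0.004, 1], [0, 0, 0, 0, 0, 0.004, 1], [0, 0, 0, 0, 0, 0, 1], [0, 0, 0, 0, 0, 0, 1]]}}

```text
time: 17.6
eef_pos: [0.6762, -0.0607, 0.1548]
ee_rot: [0.0, 0.214, 0.977, 0.001]
force: [-1.0, -0.1, -0.9]
gripper_width: 0.0372
```

```bash
python3 go.py 0.6765 -0.061 0.156 155 1 1
```

```text
t 17.6 pos [ 0.6762 -0.0607  0.1548] xang 155.32 tilt [0.0006 0.0011] F [-1.  -0.1 -0.9] T [-0.02  0.04  0.02] w 0.0372 j [-0.19  0.46  1.34  0.    1.34 -1.33]
[0.1, 0.0, 0.3, -0.0004, -0.0001, -0.0012, 1.0]
```

Call:
{"op": "jog_arm", "data": {"plan": [[0, 0, 0, 0, 0, 0.008, 1], [0, 0, 0, 0, 0, 0.01, 1], [0, 0, 0, 0, 0, 0.01, 1], [0, 0, 0, 0, 0, 0.01, 1], [0, 0, 0, 0, 0, 0.01, 1], [0, 0, 0, 0, 0, 0.008, 1], [0, 0, 0, 0, 0, 0.005, 1], [0, 0, 0, 0, 0, 0.001, 1]]}}

```text
time: 18.6
eef_pos: [0.6775, -0.061, 0.0887]
ee_rot: [0.001, 0.214, 0.977, 0.001]
force: [1.6, -0.3, -1.1]
gripper_width: 0.0367
```

```bash
python3 go.py 0.6765 -0.061 0.0845 155 1 1
```

```text
t 18.6 pos [ 0.6775 -0.061   0.0887] xang 155.31 tilt [0.0031 0.0005] F [ 1.6 -0.3 -1.1] T [-0.03 -0.06 -0.01] w 0.0367 j [-0.19  0.51  1.44  0.    1.2  -1.33]
[0.1, 0.2, 0.3, 0.0009, -0.0004, 0.0042, 1.0]
```

Call:
{"op": "jog_arm", "data": {"plan": [[0, 0, 0, 0, 0, 0.002, 1], [0, 0, 0, 0, 0, 0.002, 1], [0, 0, 0, 0, 0, 0.001, 1], [0, 0, 0, 0, 0, 0.001, 1], [0, 0, 0, 0, 0, 0, 0.3], [0, 0, 0, 0, 0, 0, 0], [0, 0, 0, 0, 0, 0, 0], [0, 0, 0, 0, 0, 0, 0]]}}

```text
time: 19.6
eef_pos: [0.6774, -0.0609, 0.084]
ee_rot: [0.002, 0.214, 0.977, 0.001]
force: [-0.2, -0.0, 0.6]
gripper_width: 0.0465
```

```bash
python3 go.py 0.6765 -0.061 0.0845 155 1 0; python3 look.py 8 wrist;python3 look.py 8 top
```

```text
t 19.6 pos [ 0.6774 -0.0609  0.084 ] xang 155.32 tilt [0.0039 0.0004] F [-0.2 -0.   0.6] T [-0.04 -0.06  0.  ] w 0.0465 j [-0.19  0.51  1.44  0.    1.19 -1.33]
[0.1, 0.2, 0.3, 0.0008, -0.0005, -0.0005, 0.0]
```

View pics/wrist8.png

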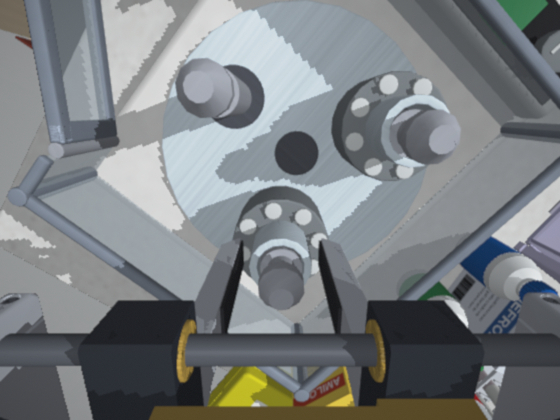

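Call:
{"op": "jog_arm", "data": {"plan": [[0, 0, 0, 0, 0, -0.01, 0], [0, 0, 0, 0, 0, -0.025, 0], [0, 0, 0, 0, 0, -0.035, 0], [0, 0, 0, 0, 0, -0.035, -0.5], [0, 0, 0, 0.03, 0.02, -0.005, -1], [0, 0, 0, 0.05, 0.02, 0, -1], [0, 0, 0, 0.06, 0.02, 0, -1], [0, 0, 0, 0.06, 0.02, 0, -1]]}}

```text
time: 20.7
eef_pos: [0.5314, 0.0954, 0.201]
ee_rot: [0.006, 0.217, 0.976, 0.002]
force: [0.8, 0.7, -0.2]
gripper_width: 0.0923
```

Call:
{"op": "jog_arm", "data": {"plan": [[0, 0, 0, 0.05, 0.02, 0, -1], [0, 0, 0, 0.04, 0.02, 0, -1], [0, 0, 0, 0.02, 0.01, 0, -1], [0, 0, 0, 0, 0, 0, -1], [0, 0, 0, 0, 0, 0, -1], [0, 0, 0, 0, 0, 0, -1], [0, 0, 0, 0, 0, 0, -1], [0, 0, 0, 0, 0, 0, -1]]}}

```text
time: 21.7
eef_pos: [0.4501, 0.19, 0.2047]
ee_rot: [0.01, 0.216, 0.976, 0.003]
force: [-0.0, -0.2, 0.4]
gripper_width: 0.0941
```

```bash
python3 go.py; python3 look.py 9 wrist;python3 look.py 9 side; python3 look.py 9 top
```

```text
t 21.7 pos [0.4501 0.19   0.2047] xang 155.02 tilt [0.0204 0.0019] F [-0.  -0.2  0.4] T [ 0.01 -0.01  0.01] w 0.0941 j [ 0.26  0.13  1.69 -0.    1.29 -0.87]
```

View pics/wrist9.png

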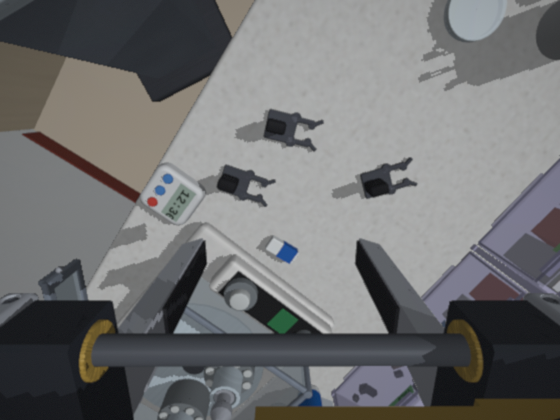

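View pics/top9.png

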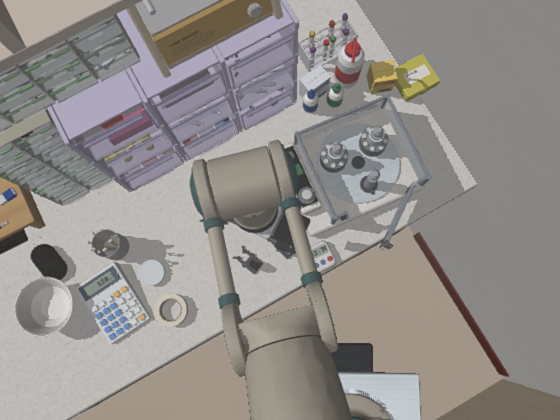

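View pics/side9.png

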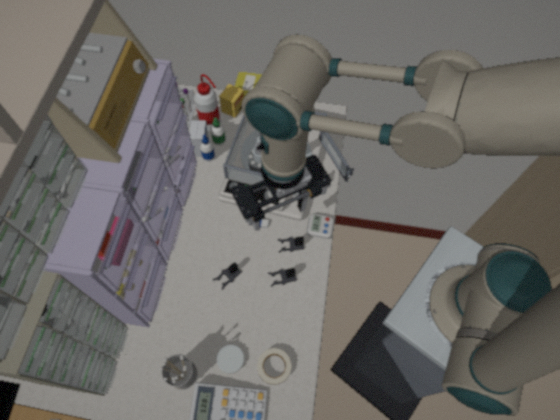

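```bash
cat > clips.py <<'E'
import sys
from h import *
tag=sys.argv[1]; cams=sys.argv[2:]
from plant import camera_params
def clips(im,P,roi=((.3,.62),(.06,.42))):
    v=im.max(2)
    W=(P[...,0]>roi[0][0])&(P[...,0]<roi[0][1])&(P[...,1]>roi[1][0])&(P[...,1]<roi[1][1])&(P[...,2]<.06)
    dark=((v<95)&W).astype(np.uint8)
    out=[]
    n,l,s,c=cv2.connectedComponentsWithStats(dark)
    for i in range(1,n):
        if s[i,4]<40: continue
        q=P[l==i]; t=q[(q[:,2]>.030)&(q[:,2]<.042)]; a=q[(q[:,2]>.003)&(q[:,2]<.009)]
        if len(t)<15: continue
        tc=t[:,:2].mean(0)
        (bx,by),_,_=cv2.minAreaRect(t[:,:2].astype(np.float32))
        far=a[np.hypot(*(a[:,:2]-tc).T)<.075]
        d=far[:,:2].mean(0)-tc; d/=np.linalg.norm(d)
        # tips: points >40mm ahead of tab centre
        for _ in range(3):
            pr=(far[:,:2]-tc)@d; tip=far[pr>.038][:,:2]; n2=np.array([-d[1],d[0]])
            if len(tip)<3: break
            la=(tip-tc)@n2; m=(la.max()+la.min())/2; px=((tip-tc)@d).mean()
            d=d*px+n2*m; d/=np.linalg.norm(d)
        out.append((i,s[i,4],c[i],t,tc,np.array([bx,by]),np.degrees(np.arctan2(d[1],d[0])),pr.max(),len(tip)))
    return out
if __name__=='__main__':
  for n in cams:
    im=cv2.imread(f'pics/{n}{tag}.png'); P=np.load(f'pics/{n}{tag}P.npy')
    print(n)
    for o in clips(im,P): print('area',o[1],'px',np.round(o[2],0),'ntab',len(o[3]),'z',round(o[3][:,2].mean(),4),'tab mean',np.round(o[4],4),'rect',np.round(o[5],4),'ang',round(o[6],1),'reach',round(o[7],4),o[8])
E
python3 clips.py 9 wrist side; python3 - <<'E'
from h import *
im=cv2.imread('pics/wrist9.png'); crop(im[:,:,::-1],200,95,220,125,3,'pics/w9c.png')
E
```

```text
wrist
area 1184 px [287. 128.] ntab 258 z 0.0355 tab mean [0.3883 0.215 ] rect [0.3885 0.2149] ang 51.4 reach 0.0529 143
area 1055 px [383. 180.] ntab 227 z 0.035 tab mean [0.5026 0.2932] rect [0.5033 0.2938] ang 81.5 reach 0.0539 137
area 1054 px [240. 183.] ntab 228 z 0.0353 tab mean [0.4231 0.1365] rect [0.4235 0.1359] ang 44.4 reach 0.053 122
side
area 234 px [294. 243.] ntab 43 z 0.035 tab mean [0.4226 0.1362] rect [0.4227 0.1355] ang 43.2 reach 0.0479 15
area 261 px [230. 273.] ntab 49 z 0.0346 tab mean [0.5026 0.2939] rect [0.5033 0.2936] ang 81.3 reach 0.0488 18
area 265 px [285. 276.] ntab 54 z 0.0347 tab mean [0.3876 0.215 ] rect [0.3879 0.2144] ang 52.4 reach 0.0484 15
```

View pics/w9c.png

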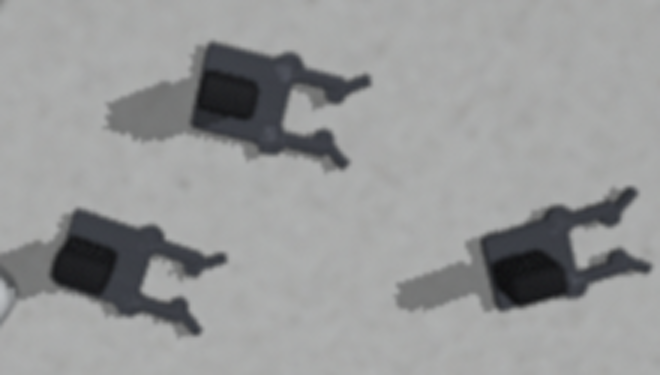

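```bash
python3 go.py 0.423 0.136 0.15 44 11 -0.2
```

```text
t 21.85 pos [0.4497 0.1903 0.2047] xang 155.05 tilt [0.0202 0.002 ] F [ 1.  -0.1 -0.5] T [ 0.01 -0.01  0.01] w 0.0939 j [ 0.26  0.13  1.7  -0.    1.29 -0.87]
[0.1, 0.0, 10.1, 0.0002, -0.0055, 0.0049, -0.2],
[0.1, 0.0, 10.1, -0.0008, -0.0055, 0.0049, -0.2],
[0.1, 0.0, 10.1, -0.0017, -0.0053, 0.0049, -0.2],
[0.1, 0.0, 10.1, -0.0026, -0.0049, 0.005, -0.2],
[0.1, 0.0, 10.1, -0.0034, -0.0043, 0.005, -0.2],
[0.1, 0.0, 10.1, -0.0041, -0.0037, 0.005, -0.2],
[0.1, 0.0, 10.1, -0.0047, -0.0029, 0.005, -0.2],
[0.2, 0.0, 10.1, -0.0051, -0.002, 0.0049, -0.2],
[0.1, 0.0, 10.1, -0.0054, -0.001, 0.005, -0.2],
[0.2, 0.0, 10.1, -0.0055, 0.0, 0.0049, -0.2],
[0.1, -0.1, 10.1, -0.0055, 0.001, 0.005, -0.2]
```

Call:
{"op": "jog_arm", "data": {"plan": [[0, 0, 10, 0, -0.006, 0.005, -0.2], [0, 0, 10, -0.001, -0.006, 0.005, -0.2], [0.1, 0, 10, -0.002, -0.005, 0.005, -0.2], [0.1, 0, 10, -0.003, -0.005, 0.005, -0.2], [0.1, 0, 10, -0.003, -0.004, 0.005, -0.2], [0.1, 0, 10, -0.004, -0.004, 0.005, -0.2], [0.1, 0, 10, -0.005, -0.003, 0.005, -0.2], [0.1, 0, 10, -0.005, -0.002, 0.005, -0.2]]}}

```text
time: 22.85
eef_pos: [0.4298, 0.1491, 0.1632]
ee_rot: [0.003, 0.807, 0.591, 0.004]
force: [0.4, -1.4, 0.6]
gripper_width: 0.0563
```

```bash
python3 go.py 0.423 0.136 0.11 44 4 -0.2
```

```text
t 22.85 pos [0.4298 0.1491 0.1632] xang 72.43 tilt [ 0.0106 -0.0002] F [ 0.4 -1.4  0.6] T [-0.01  0.08  0.01] w 0.0563 j [ 0.18  0.12  1.82 -0.    1.19  0.49]
[0.1, -0.1, 7.1, -0.0037, -0.0008, 0.0133, -0.2],
[0.1, -0.1, 7.1, -0.0037, -0.0003, 0.0133, -0.2],
[0.2, -0.1, 7.1, -0.0037, 0.0002, 0.0133, -0.2],
[0.1, 0.0, 7.1, -0.0036, 0.0008, 0.0133, -0.2]
```

Call:
{"op": "jog_arm", "data": {"plan": [[0.1, 0, 7, -0.003, -0.001, 0.012, -0.2], [0.1, 0, 7, -0.003, 0, 0.012, -0.2], [0.1, 0, 5, -0.003, 0, 0.012, -0.2], [0.1, 0, 4, -0.003, 0, 0.01, -0.2], [0, 0, 0, 0, 0, 0, -0.2], [0, 0, 0, 0, 0, 0, -0.2], [0, 0, 0, 0, 0, 0, -0.2], [0, 0, 0, 0, 0, 0, -0.2]]}}

```text
time: 23.85
eef_pos: [0.4245, 0.1387, 0.1168]
ee_rot: [-0.0, 0.911, 0.413, 0.004]
force: [0.3, 0.4, 0.2]
gripper_width: 0.0562
```

```bash
python3 go.py 0.423 0.136 0.05 44 4 -0.2; python3 look.py 10 wrist; python3 clips.py 10 wrist
```

```text
t 23.85 pos [0.4245 0.1387 0.1168] xang 48.74 tilt [0.0066 0.0039] F [0.3 0.4 0.2] T [-0.04  0.12  0.02] w 0.0562 j [0.16 0.15 1.91 0.   1.07 0.88]
[0.0, -0.1, 1.2, -0.0009, 0.0001, 0.0167, -0.2],
[0.0, -0.1, 1.2, -0.0008, 0.0002, 0.0167, -0.2],
[0.1, -0.1, 1.2, -0.0008, 0.0002, 0.0167, -0.2],
[0.0, -0.1, 1.1, -0.0008, 0.0001, 0.0167, -0.2]
wrist
area 1030 px [227.  11.] ntab 186 z 0.0346 tab mean [0.5014 0.2862] rect [0.5009 0.2862] ang 114.1 reach 0.0307 0
area 2009 px [198. 154.] ntab 419 z 0.0351 tab mean [0.3902 0.2152] rect [0.3892 0.2153] ang 52.2 reach 0.0521 252
area 1802 px [284. 194.] ntab 366 z 0.0353 tab mean [0.425  0.1368] rect [0.424  0.1359] ang 44.9 reach 0.0516 205
```

View pics/wrist10.png

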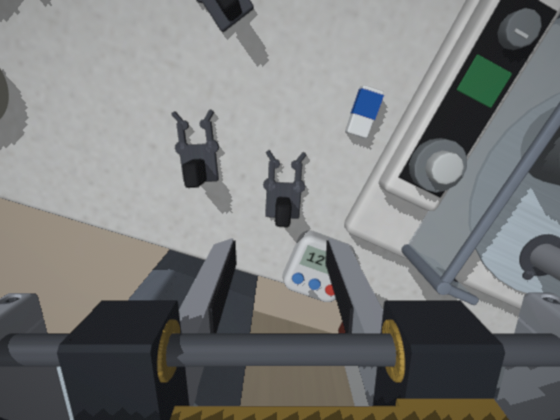

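Call:
{"op": "jog_arm", "data": {"plan": [[0, 0, 1.5, -0.001, 0, 0.01, 0.4], [0, 0, 1.5, -0.001, 0, 0.015, 0.4], [0, 0, 1, -0.001, 0, 0.015, 0.4], [0, 0, 0.5, 0, 0, 0.015, 0.4], [0, 0, 0, 0, 0, 0.005, 0.4], [0, 0, 0, 0, 0, 0, 0.4], [0, 0, 0, 0, 0, 0, 0.4], [0, 0, 0, 0, 0, 0, 0.4]]}}

```text
time: 24.9
eef_pos: [0.4228, 0.1367, 0.054]
ee_rot: [-0.0, 0.928, 0.374, 0.004]
force: [0.9, -0.0, 0.8]
gripper_width: 0.0283
```

```bash
python3 go.py 0.4237 0.1362 0.012 44.5 4 0.4; python3 look.py 11 wrist
```

```text
t 24.9 pos [0.4228 0.1367 0.054 ] xang 43.88 tilt [0.0075 0.004 ] F [ 0.9 -0.   0.8] T [-0.06  0.12  0.03] w 0.0283 j [0.15 0.22 2.01 0.   0.9  0.96]
[0.0, -0.1, -0.2, 0.0, 0.0002, 0.0105, 0.4],
[0.0, -0.1, -0.1, 0.0, 0.0002, 0.0105, 0.4],
[0.1, -0.1, -0.2, 0.0001, 0.0002, 0.0105, 0.4],
[0.0, -0.2, -0.1, 0.0, 0.0003, 0.0105, 0.4]
```

View pics/wrist11.png

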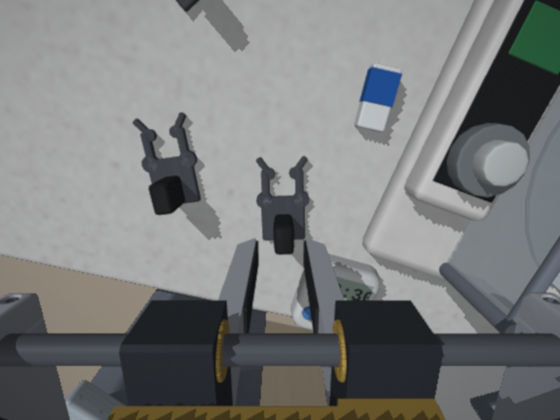

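Call:
{"op": "jog_arm", "data": {"plan": [[0.1, -0.2, -0.2, 0, 0, 0.01, 0.4], [0.1, -0.2, -0.2, 0, 0, 0.012, 0.4], [0, -0.1, -0.2, 0, 0, 0.01, 0.4], [0, 0, 0, 0, 0, 0.006, 0.4], [0, 0, 0, 0, 0, 0.002, 0.4], [0, 0, 0, 0, 0, 0, 1], [0, 0, 0, 0, 0, 0, 1], [0, 0, 0, 0, 0, 0, 1]], "squeeze": 40}}

```text
time: 25.95
eef_pos: [0.4232, 0.1368, 0.0113]
ee_rot: [-0.0, 0.925, 0.379, -0.001]
force: [-0.1, -0.5, -0.2]
gripper_width: 0.0134
```

```bash
python3 go.py 0.4237 0.1362 0.012 44.5 1 1
```

```text
t 25.95 pos [0.4232 0.1368 0.0113] xang 44.53 tilt [-0.0014  0.0002] F [-0.1 -0.5 -0.2] T [-0.06  0.12  0.01] w 0.0134 j [0.16 0.29 2.05 0.   0.8  0.95]
[-0.1, 0.0, 0.0, 0.0, 0.0008, -0.0007, 1.0]
```

Call:
{"op": "jog_arm", "data": {"plan": [[0, 0, 0, 0, 0, 0, 1], [0, 0, 0, 0, 0, -0.015, 1], [0, 0, 0, 0, 0, -0.03, 1], [0, 0, 0, 0, 0, -0.04, 1], [0, 0, 0, 0, 0, -0.04, 1], [0, 0, 0, 0, 0, -0.03, 1], [0, 0, 0, 0, 0, -0.01, 1], [0, 0, 0, 0, 0, 0, 1]]}}

```text
time: 26.95
eef_pos: [0.4221, 0.1365, 0.181]
ee_rot: [-0.001, 0.925, 0.379, -0.001]
force: [-0.8, 0.1, -0.7]
gripper_width: 0.0137
```

```bash
python3 go.py 0.5648 -0.0004 0.18 24 8 1; python3 look.py 12 wrist 230 180 110 130 5
```

```text
t 26.95 pos [0.4221 0.1365 0.181 ] xang 44.52 tilt [-0.0027  0.    ] F [-0.8  0.1 -0.7] T [-0.03  0.13 -0.03] w 0.0137 j [0.16 0.1  1.8  0.   1.25 0.95]
[0.0, 0.0, 2.6, 0.0007, 0.0247, 0.0001, 1.0],
[0.0, 0.0, 2.6, 0.0018, 0.0247, 0.0001, 1.0],
[0.0, 0.0, 2.6, 0.003, 0.0245, 0.0001, 1.0],
[0.0, 0.0, 2.5, 0.0041, 0.0244, 0.0001, 1.0],
[0.0, 0.0, 2.6, 0.0051, 0.0242, 0.0, 1.0],
[0.0, 0.0, 2.5, 0.0062, 0.0239, 0.0001, 1.0],
[0.0, 0.1, 2.6, 0.0072, 0.0236, 0.0, 1.0],
[-0.1, 0.0, 2.5, 0.0083, 0.0233, 0.0001, 1.0]
```

View pics/wrist12.png

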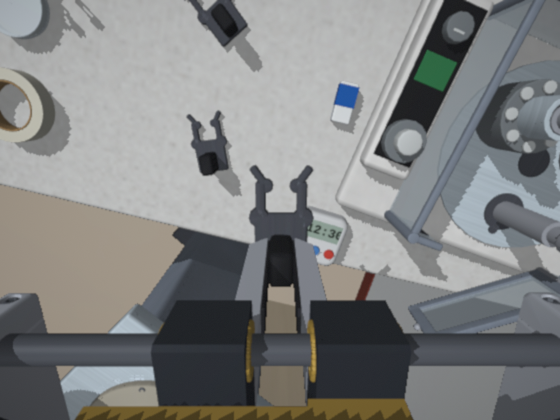

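```bash
cat > inhand.py <<'E'
import sys
from h import *
from go import st
P=np.load(f'pics/wrist{sys.argv[1]}P.npy'); h=float(sys.argv[2]); s,M=st(); p=np.array(s['eef_pos'])
L=(P-p)@M  # tool coords
z=L[...,2]
m=np.zeros(z.shape,bool); m[140:300,225:340]=1
q=L[m&(abs(z-(h-.003))<.007)&(L[...,0]>-.01)&(L[...,0]<.07)&(abs(L[...,1])<.03)]
print(len(q),q.min(0),q.max(0))
print('max x',np.percentile(q[:,0],99.5))
for a,b in [(.03,.04),(.04,.047),(.047,.06)]:
    r=q[(q[:,0]>a)&(q[:,0]<b)]; print(a,len(r),'y range',r[:,1].min(),r[:,1].max(),'mid',(r[:,1].min()+r[:,1].max())/2, 'z',np.median(r[:,2]))
E
python3 inhand.py 12 .0113
```

```text
2668 [ 0.00540753 -0.02028206  0.00134541] [0.05494075 0.02020047 0.00913278]
max x 0.05435668390368037
0.03 356 y range -0.016120763559982997 0.015574506065993471 mid -0.000273128746994763 z 0.004607427090885434
0.04 380 y range -0.01592898482323447 0.01541642548551987 mid -0.00025627966885730016 z 0.004755405000439599
0.047 256 y range -0.018794220313433193 0.01881972432607198 mid 1.2752006319394216e-05 z 0.005015407473118098
```

Call:
{"op": "jog_arm", "data": {"plan": [[0, 0, 2.5, 0.001, 0.025, 0, 1], [0, 0, 2.5, 0.002, 0.028, 0, 1], [0, 0, 2.5, 0.003, 0.028, 0, 1], [0, 0, 2.5, 0.004, 0.028, 0, 1], [0, 0, 2.5, 0.005, 0.028, 0, 1], [0, 0, 2.5, 0.006, 0.025, 0, 1], [0, 0, 2.5, 0.006, 0.015, 0, 1], [0, 0, 1, 0, 0, 0, 1]]}}

```text
time: 28.0
eef_pos: [0.5475, 0.008, 0.1659]
ee_rot: [-0.004, 0.976, 0.219, -0.014]
force: [-0.4, -0.1, 0.2]
gripper_width: 0.0136
```

```bash
python3 go.py 0.5648 -0.0004 0.15 24 4 1
```

```text
t 28.0 pos [0.5475 0.008  0.1659] xang 25.36 tilt [-0.0281  0.0016] F [-0.4 -0.1  0.2] T [-0.03  0.13 -0.05] w 0.0136 j [-0.11  0.28  1.61 -0.    1.29  1.02]
[-0.2, 0.4, 0.3, 0.0031, 0.0038, 0.0038, 1.0],
[-0.2, 0.3, 0.4, 0.0031, 0.0038, 0.0039, 1.0],
[-0.2, 0.4, 0.3, 0.0031, 0.0037, 0.0039, 1.0],
[-0.2, 0.3, 0.4, 0.0031, 0.0037, 0.004, 1.0]
```

Call:
{"op": "jog_arm", "data": {"plan": [[-0.2, 0.4, 0.3, 0.004, 0.004, 0, 1], [-0.2, 0.4, 0.4, 0.004, 0.004, 0, 1], [-0.2, 0.4, 0.4, 0.004, 0.004, 0, 1], [-0.2, 0.4, 0.3, 0.003, 0.003, 0, 1], [0, 0, 0, 0, 0, 0, 1], [0, 0, 0, 0, 0, 0, 1], [0, 0, 0, 0, 0, 0, 1], [0, 0, 0, 0, 0, 0, 1]]}}

```text
time: 29.0
eef_pos: [0.5668, 0.0025, 0.1662]
ee_rot: [-0.0, 0.978, 0.208, 0.002]
force: [-0.1, 0.3, -0.8]
gripper_width: 0.0136
```

```bash
python3 go.py 0.5648 -0.0004 0.118 24 4 1; python3 look.py 13 wrist; python3 look.py 13 side 200 70 180 150 4; python3 - <<'E'
import sys; sys.path.insert(0,'.')
from h import *
P=np.load('pics/wrist13P.npy')
for c in [(.636,.0313),(.676,-.0607),(.5768,-.05)]:
    near=np.hypot(P[...,0]-c[0],P[...,1]-c[1])<.03
    q=P[near&(P[...,2]>.115)&(P[...,2]<.145)]
    print(len(q)); 
    if len(q)>20: print(np.round(q.mean(0),4),np.round(q.min(0),4),np.round(q.max(0),4),cv2.minEnclosingCircle(q[:,:2].astype(np.float32)))
E
```

```text
t 29.0 pos [0.5668 0.0025 0.1662] xang 24.0 tilt [0.0047 0.0015] F [-0.1  0.3 -0.8] T [-0.08  0.19  0.  ] w 0.0136 j [-0.12  0.29  1.59  0.    1.26  1.03]
[0.0, -0.1, 0.0, -0.0008, 0.0005, 0.012, 1.0],
[0.0, -0.1, 0.0, -0.0008, 0.0004, 0.0121, 1.0],
[0.0, 0.0, 0.0, -0.0008, 0.0005, 0.0121, 1.0],
[0.0, -0.1, 0.0, -0.0007, 0.0004, 0.012, 1.0]
938
[0.6383 0.0311 0.1304] [0.6262 0.0194 0.1232] [0.6497 0.0425 0.1359] ((0.6379372477531433, 0.030769720673561096), 0.011939778923988342)
1079
[ 0.6775 -0.0572  0.1293] [ 0.6666 -0.0717  0.1175] [ 0.6899 -0.0481  0.136 ] ((0.6784011125564575, -0.06010589003562927), 0.012179305776953697)
779
[ 0.581  -0.0471  0.1293] [ 0.5675 -0.0615  0.117 ] [ 0.5909 -0.0378  0.1357] ((0.578780472278595, -0.049698248505592346), 0.01216814573854208)
```

View pics/wrist13.png

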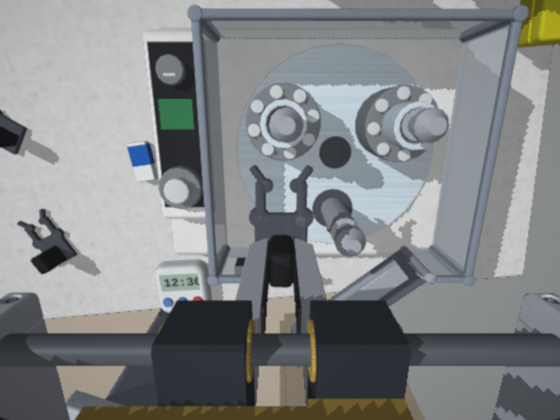

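View pics/side13c.png

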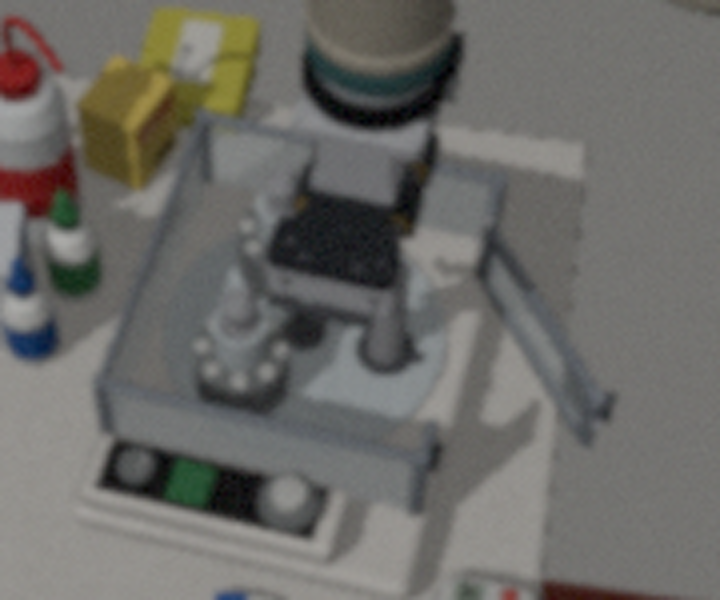

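Call:
{"op": "jog_arm", "data": {"plan": [[0, -0.1, 0, -0.002, 0.002, 0.008, 1], [0, -0.1, 0, 0, 0.001, 0.012, 1], [0, -0.1, 0, 0, 0, 0.012, 1], [0, 0, 0, 0, 0, 0.01, 1], [0, 0, 0, 0, 0, 0.005, 1], [0, 0, 0, 0, 0, 0, 1], [0, 0, 0, 0, 0, 0, 1], [0, 0, 0, 0, 0, 0, 1]]}}

```text
time: 30.1
eef_pos: [0.5658, -0.0013, 0.115]
ee_rot: [0.0, 0.978, 0.208, -0.001]
force: [0.9, 0.1, -0.7]
gripper_width: 0.0132
```

```bash
python3 go.py 0.5659 -0.0007 0.118 24 2 1; python3 look.py 14 wrist 200 80 160 140 4
```

```text
t 30.1 pos [ 0.5658 -0.0013  0.115 ] xang 23.99 tilt [-0.002  -0.0006] F [ 0.9  0.1 -0.7] T [-0.01  0.18  0.04] w 0.0132 j [-0.12  0.33  1.66 -0.    1.15  1.03]
[0.0, 0.1, 0.0, 0.0001, -0.0003, -0.0015, 1.0],
[0.0, 0.0, 0.0, 0.0002, -0.0002, -0.0015, 1.0]
```

View pics/wrist14.png

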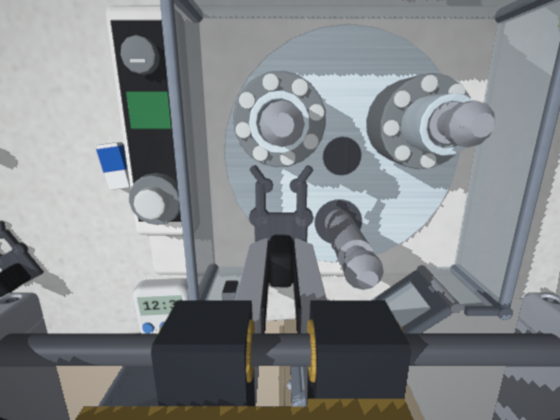

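Call:
{"op": "jog_arm", "data": {"plan": [[0, 0, 0, 0, -0.0005, -0.003, 1], [0, 0, 0, 0.004, 0, 0, 1], [0, 0, 0, 0.007, 0, 0, 1], [0, 0, 0, 0.007, 0, 0, 1], [0, 0, 0, 0.005, 0, 0, 1], [0, 0, 0, 0.002, 0, 0, 1], [0, 0, 0, 0, 0, 0, 1], [0, 0, 0, 0, 0, 0, 1]]}}

```text
time: 31.15
eef_pos: [0.5909, 0.0103, 0.1187]
ee_rot: [0.0, 0.978, 0.208, -0.0]
force: [-0.2, -0.2, 0.5]
gripper_width: 0.0136
```

```bash
python3 go.py 0.6071 0.0176 0.118 24 2 1
```

```text
t 31.15 pos [0.5909 0.0103 0.1187] xang 24.01 tilt [-0.0006 -0.0007] F [-0.2 -0.2  0.5] T [ 0.03  0.17 -0.02] w 0.0136 j [-0.1   0.36  1.61 -0.    1.18  1.05]
[0.0, 0.0, 0.0, 0.0089, 0.0, 0.0003, 1.0],
[0.0, 0.0, 0.0, 0.0089, -0.0001, 0.0003, 1.0]
```

Call:
{"op": "jog_arm", "data": {"plan": [[0, 0, 0, 0.004, 0, 0, 1], [0, 0, 0, 0.004, 0, 0, 1], [0, 0, 0, 0.004, 0, 0, 1], [0, 0, 0, 0.003, 0, 0, 1], [0, 0, 0, 0.003, 0, 0, 1], [0, 0, 0, 0.001, 0, 0, 1], [0, 0, 0, 0, 0, 0, 1], [0, 0, 0, 0, 0, 0, 1]]}}

```text
time: 32.15
eef_pos: [0.5945, 0.0114, 0.1175]
ee_rot: [0.003, 0.978, 0.208, -0.016]
force: [-2.9, -1.1, -0.0]
gripper_width: 0.0136
```

```bash
python3 go.py 0.6071 0.0176 0.118 24 2 1; python3 look.py 15 wrist 200 120 160 150 4
```

```text
t 32.15 pos [0.5945 0.0114 0.1175] xang 24.07 tilt [-0.0305 -0.0132] F [-2.9 -1.1 -0. ] T [-0.19  0.47 -0.02] w 0.0136 j [-0.09  0.38  1.57 -0.02  1.22  1.07]
[0.0, 1.0, 0.0, 0.007, -0.0003, -0.0005, 1.0],
[0.0, 0.9, 0.1, 0.007, -0.0002, -0.0004, 1.0]
```

View pics/wrist15c.png

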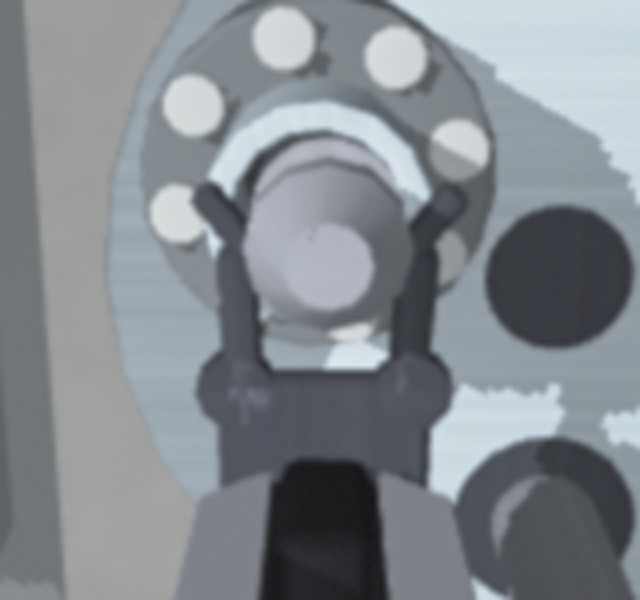

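Call:
{"op": "jog_arm", "data": {"plan": [[0, 1, 0, 0.008, 0, 0, 1], [0, 1, 0, 0.01, 0, 0, 1], [0, 0.5, 0, 0.012, 0, 0, 1], [0, 0.5, 0, 0.012, 0, 0, 1], [0, 0, 0, 0.008, 0, 0, 1], [0, 0, 0, 0.004, 0, 0, 1], [0, 0, 0, 0, 0, 0, 1], [0, 0, 0, 0, 0, 0, 1]], "squeeze": 50}}

```text
time: 33.2
eef_pos: [0.6092, 0.018, 0.1185]
ee_rot: [0.005, 0.977, 0.211, -0.029]
force: [-2.2, -1.1, 1.4]
gripper_width: 0.0142
```

```bash
python3 go.py 0.6071 0.0176 0.118 24 2 1; python3 look.py 16 wrist 200 120 160 150 4
```

```text
t 33.2 pos [0.6092 0.018  0.1185] xang 24.36 tilt [-0.0545 -0.0224] F [-2.2 -1.1  1.4] T [-0.39  0.53  0.  ] w 0.0142 j [-0.07  0.42  1.51 -0.03  1.26  1.09]
[-0.1, 1.7, 0.2, -0.001, -0.0003, 0.0003, 1.0],
[0.0, 1.7, 0.2, -0.001, -0.0002, 0.0003, 1.0]
```

View pics/wrist16c.png

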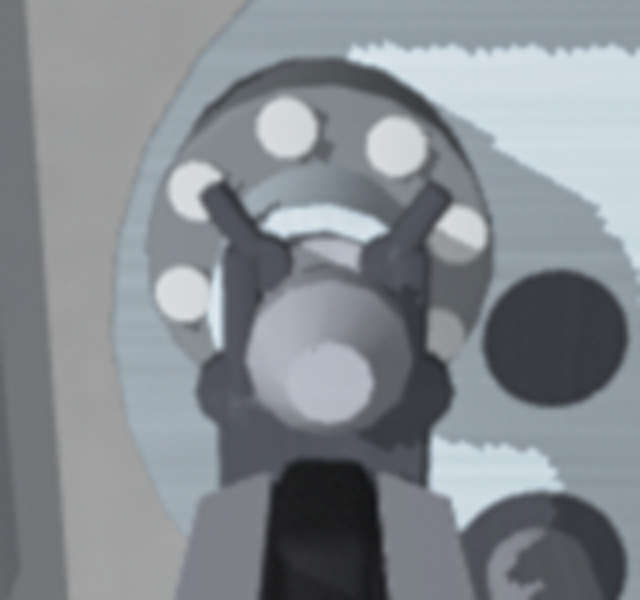

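Call:
{"op": "jog_arm", "data": {"plan": [[0, 0, 0, 0, 0, 0, 0.4], [0, 0, 0, 0, 0, 0, 0.4], [0, 0, 0, 0, 0, 0, 0.4], [0, 0, 0, 0, 0, 0, 0.4], [0, 0, 0, 0, 0, 0, 0.4], [0, 0.5, 0, 0, 0, -0.01, 0.4], [0, 0.5, 0, 0, 0, -0.02, 0.4], [0, 0.5, 0, 0, 0, -0.03, 0.4]]}}

```text
time: 34.25
eef_pos: [0.6139, 0.0209, 0.1796]
ee_rot: [0.001, 0.977, 0.211, -0.014]
force: [0.8, -0.4, -0.5]
gripper_width: 0.0286
```

Call:
{"op": "jog_arm", "data": {"plan": [[0, 0.3, 0, 0, 0, -0.02, 0.4], [0, 0.3, 0, 0, 0, -0.01, 0.4], [0, 0, 0, 0, 0, 0, 0.4], [0, 0, 0, 0, 0, 0, 0.4], [0, 0, 0, 0, 0, 0, 0.4], [0, 0, 0, 0, 0, 0, 0.4], [0, 0, 0, 0, 0, 0, 0.4], [0, 0, 0, 0, 0, 0, 0.4]]}}

```text
time: 35.25
eef_pos: [0.6153, 0.021, 0.2145]
ee_rot: [0.0, 0.977, 0.211, -0.006]
force: [0.4, -0.2, -0.2]
gripper_width: 0.028
```

```bash
python3 go.py; python3 look.py 17 wrist; python3 look.py 17 side 200 70 180 150 4; python3 - <<'E'
import numpy as np
P=np.load('pics/wrist17P.npy')
c=np.array([.6372,.031]); u=np.array([.9135,.4067]); n=np.array([-u[1],u[0]])
q=P.reshape(-1,3); a=(q[:,:2]-c)@u; b=(q[:,:2]-c)@n
def s(m): print(m.sum(), 'a',a[m].min(),a[m].max(),a[m].mean(),'b',b[m].min(),b[m].max(),'z',np.median(q[m,2]))
m=(abs(b)<.03)&(a>-.06)&(a<-.015)&(q[:,2]>.133)&(q[:,2]<.15); s(m)
m=(abs(b)<.03)&(a>-.06)&(a<.03)&(q[:,2]>.108)&(q[:,2]<.115); s(m)
E
```

```text
t 35.25 pos [0.6153 0.021  0.2145] xang 24.36 tilt [-0.0116 -0.0031] F [ 0.4 -0.2 -0.2] T [-0.03  0.14  0.  ] w 0.028 j [-0.08  0.34  1.39 -0.    1.42  1.07]
402 a -0.04117950483007186 -0.01989360934962596 -0.029590350062598268 b -0.007034251915208487 0.0071823484295047545 z 0.14056566057852393
1270 a -0.04276463634357305 0.022786908407785023 -0.011886732381624956 b -0.019432639910565156 0.01995319146797551 z 0.11090817401795987
```

View pics/wrist17.png

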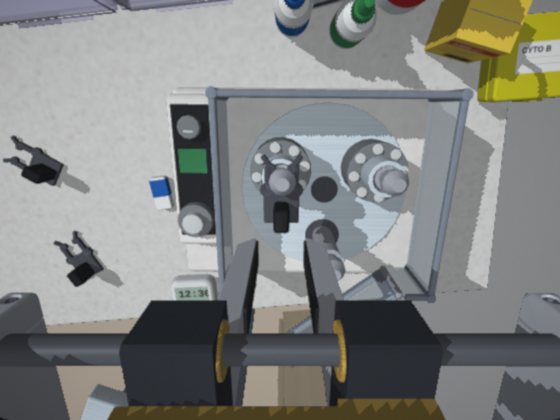

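View pics/side17c.png

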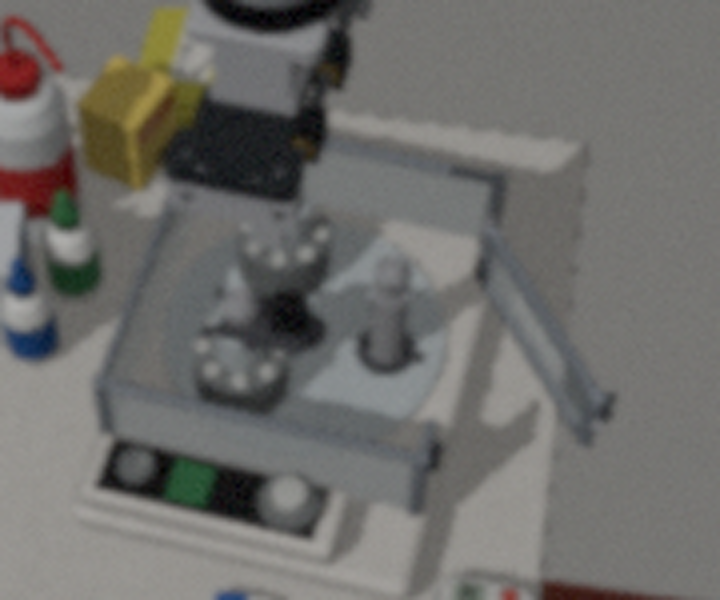

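```bash
cat > chk.py <<'E'
import sys
from h import *
def chk(tag,c,n='wrist',ang=24.0):
    P=np.load(f'pics/{n}{tag}P.npy').reshape(-1,3); c=np.array(c); t=np.radians(ang)
    u=np.array([np.cos(t),np.sin(t)]); nn=np.array([-u[1],u[0]])
    a=(P[:,:2]-c)@u; b=(P[:,:2]-c)@nn; z=P[:,2]
    m=(np.hypot(a,b)<.016)&(z>.118)&(z<.145); q=np.c_[a,b][m].astype(np.float32)
    print('head',m.sum(),np.round(cv2.minEnclosingCircle(q)[0],4),'r',round(cv2.minEnclosingCircle(q)[1],4),'z',P[m,2].max())
    m=(abs(b)<.02)&(a<-.018)&(a>-.06)&(z>.134)&(z<.15)
    print('tab',m.sum(),'a mid',round((a[m].min()+a[m].max())/2,4),'b mid',round((b[m].min()+b[m].max())/2,4),'z',round(np.median(z[m]),4))
    m=(abs(b)<.022)&(a>-.06)&(a<.03)&(z>.107)&(z<.116)
    print('plate',m.sum(),'a max',round(np.percentile(a[m],99.5),4),'b',round((b[m].min()+b[m].max())/2,4),'z',round(np.median(z[m]),4))
if __name__=='__main__': chk(sys.argv[1],(float(sys.argv[2]),float(sys.argv[3])))
E
python3 chk.py 17 .6372 .031
```

```text
head 573 [ 0.0008 -0.0004] r 0.0121 z 0.13566522293341643
tab 393 a mid -0.0305 b mid 0.0001 z 0.1406
plate 1287 a max 0.0221 b 0.0003 z 0.1109
```

```bash
python3 clips.py 17 wrist side; python3 go.py 0.389 0.215 0.16 52 8 0.4
```

```text
wrist
area 1194 px [ 37. 165.] ntab 241 z 0.0347 tab mean [0.5065 0.2922] rect [0.5054 0.2933] ang 83.9 reach 0.0536 149
area 1031 px [ 81. 262.] ntab 179 z 0.0347 tab mean [0.3918 0.2139] rect [0.3908 0.2146] ang 53.1 reach 0.0517 103
side
area 263 px [230. 273.] ntab 47 z 0.035 tab mean [0.5026 0.2939] rect [0.5034 0.2938] ang 82.5 reach 0.0491 19
area 266 px [285. 276.] ntab 52 z 0.0352 tab mean [0.3875 0.2146] rect [0.3881 0.2142] ang 50.5 reach 0.0476 17
t 35.35 pos [0.6153 0.021  0.2146] xang 24.36 tilt [-0.0114 -0.0031] F [-0.3  0.3  0.2] T [-0.03  0.1   0.01] w 0.0281 j [-0.08  0.34  1.39 -0.    1.42  1.07]
[0.0, 0.1, -3.5, -0.0157, -0.0338, 0.0071, 0.4],
[0.0, 0.1, -3.4, -0.0136, -0.0346, 0.007, 0.4],
[0.0, 0.1, -3.5, -0.0115, -0.0354, 0.007, 0.4],
[0.0, 0.1, -3.4, -0.0094, -0.036, 0.007, 0.4],
[-0.1, 0.0, -3.5, -0.0072, -0.0365, 0.007, 0.4],
[0.0, 0.1, -3.4, -0.005, -0.0369, 0.0069, 0.4],
[-0.1, 0.0, -3.5, -0.0028, -0.0372, 0.007, 0.4],
[0.0, 0.1, -3.4, -0.0006, -0.0373, 0.0068, 0.4]
```

Call:
{"op": "jog_arm", "data": {"plan": [[0, 0.1, -3.5, -0.015, -0.033, 0, 0.2], [0, 0.1, -3.5, -0.014, -0.036, 0, 0.2], [0, 0.1, -3.5, -0.012, -0.038, 0.005, 0.2], [0, 0.1, -3.5, -0.01, -0.04, 0.01, 0.2], [0, 0.1, -3.5, -0.008, -0.04, 0.01, 0.2], [0, 0, -3.5, -0.005, -0.035, 0.01, 0.2], [0, 0, -3.5, -0.003, -0.025, 0.01, 0.2], [0, 0, -3, 0, -0.01, 0, 0.2]]}}

```text
time: 36.35
eef_pos: [0.4068, 0.1977, 0.1698]
ee_rot: [-0.001, 0.896, 0.444, 0.001]
force: [-0.5, 0.2, 0.1]
gripper_width: 0.0377
```

```bash
python3 go.py 0.389 0.215 0.12 52 5 0.2
```

```text
t 36.35 pos [0.4068 0.1977 0.1698] xang 52.66 tilt [0.     0.0029] F [-0.5  0.2  0.1] T [-0.02  0.08 -0.01] w 0.0377 j [0.3  0.11 1.81 0.   1.22 0.95]
[0.0, 0.0, 0.1, 0.0006, -0.0049, 0.01, 0.2],
[0.0, 0.0, 0.1, 0.0005, -0.0049, 0.01, 0.2],
[0.0, 0.0, 0.2, 0.0005, -0.0049, 0.0099, 0.2],
[0.0, -0.1, 0.1, 0.0006, -0.0049, 0.01, 0.2],
[-0.1, 0.0, 0.2, 0.0005, -0.005, 0.0099, 0.2]
```

Call:
{"op": "jog_arm", "data": {"plan": [[0, 0, 0, 0, -0.005, 0.012, 0.3], [0, 0, 0, 0, -0.005, 0.012, 0.3], [0, 0, 0, 0, -0.004, 0.015, 0.3], [0, 0, 0, 0, -0.002, 0.015, 0.3], [0, 0, 0, 0, 0, 0.015, 0.3], [0, 0, 0, 0, 0, 0.005, 0.3], [0, 0, 0, 0, 0, 0, 0.3], [0, 0, 0, 0, 0, 0, 0.3]]}}

```text
time: 37.35
eef_pos: [0.3982, 0.2066, 0.0916]
ee_rot: [-0.0, 0.898, 0.441, 0.002]
force: [-0.0, -0.0, -0.4]
gripper_width: 0.0327
```

```bash
python3 go.py 0.389 0.215 0.012 52 5 0.3; python3 look.py 18 wrist; python3 clips.py 18 wrist
```

```text
t 37.35 pos [0.3982 0.2066 0.0916] xang 52.3 tilt [0.0033 0.0021] F [-0.  -0.  -0.4] T [-0.14  0.05  0.01] w 0.0327 j [0.32 0.19 1.94 0.   1.01 0.98]
[0.0, 0.0, 0.1, 0.0001, -0.0025, 0.0159, 0.3],
[0.0, -0.1, 0.1, 0.0001, -0.0025, 0.0159, 0.3],
[0.0, 0.0, 0.0, 0.0002, -0.0025, 0.0159, 0.3],
[0.0, -0.1, 0.1, 0.0002, -0.0025, 0.0159, 0.3],
[0.1, 0.0, 0.0, 0.0002, -0.0025, 0.0159, 0.3]
wrist
area 2796 px [312.  34.] ntab 725 z 0.0353 tab mean [0.5036 0.294 ] rect [0.5041 0.2941] ang 97.7 reach 0.0485 133
area 2265 px [267. 196.] ntab 434 z 0.0354 tab mean [0.3896 0.2163] rect [0.389  0.2157] ang 51.7 reach 0.0521 267
```

View pics/wrist18.png

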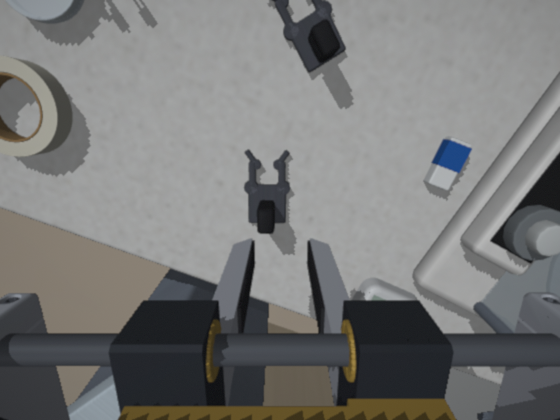

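Call:
{"op": "jog_arm", "data": {"plan": [[0, 0, 0.1, 0, -0.006, 0.005, 0.3], [0, 0, 0.1, 0, -0.005, 0.01, 0.3], [0, 0, 0.1, 0, -0.002, 0.012, 0.3], [0, 0, 0, 0, -0.001, 0.01, 0.3], [0, 0, 0, 0, 0, 0.003, 0.3], [0, 0, 0, 0, 0, 0, 0.3], [0, 0, 0, 0, 0, 0, 0.3], [0, 0, 0, 0, 0, 0, 0.3]]}}

```text
time: 38.4
eef_pos: [0.387, 0.2162, 0.0493]
ee_rot: [-0.0, 0.899, 0.438, 0.003]
force: [-0.5, 0.9, -0.3]
gripper_width: 0.0328
```

```bash
python3 go.py 0.389 0.2155 0.012 52 4 0.3; python3 look.py 19 wrist
```

```text
t 38.4 pos [0.387  0.2162 0.0493] xang 52.0 tilt [0.0047 0.0025] F [-0.5  0.9 -0.3] T [-0.    0.08 -0.01] w 0.0328 j [0.35 0.23 2.01 0.   0.89 1.01]
[0.0, -0.1, 0.0, 0.0001, 0.0005, 0.0093, 0.3],
[0.0, -0.1, 0.0, 0.0002, 0.0005, 0.0093, 0.3],
[0.1, 0.0, 0.0, 0.0001, 0.0005, 0.0094, 0.3],
[0.0, -0.1, 0.0, 0.0002, 0.0005, 0.0093, 0.3]
```

View pics/wrist19.png

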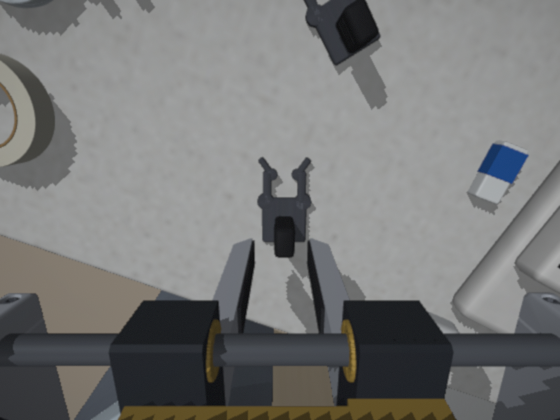

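Call:
{"op": "jog_arm", "data": {"plan": [[0, -0.1, 0, 0.0005, 0.001, 0.008, 0.3], [0, -0.1, 0, 0.0005, 0.001, 0.01, 0.3], [0, -0.1, 0, 0, 0, 0.009, 0.3], [0, 0, 0, 0, 0, 0.006, 0.3], [0, 0, 0, 0, 0, 0.002, 0.3], [0, 0, 0, 0, 0, 0, 1], [0, 0, 0, 0, 0, 0, 1], [0, 0, 0, 0, 0, 0, 1]], "squeeze": 45}}

```text
time: 39.45
eef_pos: [0.3896, 0.2158, 0.0119]
ee_rot: [0.001, 0.899, 0.438, 0.0]
force: [0.4, -1.2, 0.2]
gripper_width: 0.0136
```

```bash
python3 go.py
```

```text
t 39.45 pos [0.3896 0.2158 0.0119] xang 51.99 tilt [ 0.0014 -0.0018] F [ 0.4 -1.2  0.2] T [-0.05  0.07 -0.02] w 0.0136 j [ 0.35  0.29  2.05 -0.    0.8   1.02]
```

Call:
{"op": "jog_arm", "data": {"plan": [[0, 0, 0, 0, 0, 0, 1], [0, 0, 0, 0, 0, -0.015, 1], [0, 0, 0, 0, 0, -0.03, 1], [0, 0, 0, 0, 0, -0.04, 1], [0, 0, 0, 0, 0, -0.04, 1], [0, 0, 0, 0, 0, -0.03, 1], [0, 0, 0, 0, 0, -0.01, 1], [0, 0, 0, 0, 0, 0, 1]]}}

```text
time: 40.45
eef_pos: [0.3881, 0.2156, 0.1814]
ee_rot: [0.001, 0.899, 0.438, -0.001]
force: [-0.2, -0.4, -1.0]
gripper_width: 0.0134
```

```bash
python3 look.py 20 wrist;python3 inhand.py 20 .0115; python3 go.py 0.6062 -0.0921 0.18 24 10 1
```

```text
2605 [ 0.00532532 -0.0200634   0.00165584] [0.05373787 0.01979411 0.01031849]
max x 0.05293058766830376
0.03 388 y range -0.016166607943502623 0.015755168144622026 mid -0.00020571989944029832 z 0.005241130765086732
0.04 346 y range -0.015849730985628675 0.01597994098460898 mid 6.510499949015196e-05 z 0.00547586108393169
0.047 216 y range -0.019157647933487294 0.01899553227435436 mid -8.105782956646657e-05 z 0.005633835807967458
t 40.5 pos [0.3877 0.2154 0.1808] xang 51.99 tilt [-0.0013 -0.0028] F [-0.7 -0.9 -0.5] T [-0.07  0.09 -0.  ] w 0.0135 j [ 0.35  0.1   1.8  -0.    1.25  1.02]
[0.0, 0.0, 2.8, -0.0108, 0.0362, 0.0001, 1.0],
[0.0, 0.0, 2.8, -0.009, 0.0366, 0.0001, 1.0],
[0.0, 0.0, 2.8, -0.0072, 0.037, 0.0002, 1.0],
[0.0, 0.0, 2.8, -0.0054, 0.0373, 0.0001, 1.0],
[0.0, 0.0, 2.8, -0.0035, 0.0376, 0.0002, 1.0],
[0.0, 0.0, 2.8, -0.0017, 0.0377, 0.0001, 1.0],
[0.0, 0.0, 2.8, 0.0001, 0.0377, 0.0002, 1.0],
[0.0, 0.0, 2.8, 0.002, 0.0377, 0.0001, 1.0],
[0.1, 0.1, 2.8, 0.0038, 0.0375, 0.0002, 1.0],
[0.0, 0.0, 2.8, 0.0056, 0.0373, 0.0001, 1.0]
```

Call:
{"op": "jog_arm", "data": {"plan": [[0, 0, 2.8, -0.009, 0.03, 0, 1], [0, 0, 2.8, -0.009, 0.038, 0, 1], [0, 0, 2.8, -0.008, 0.042, 0, 1], [0, 0, 2.8, -0.006, 0.043, 0, 1], [0, 0, 2.8, -0.004, 0.043, 0, 1], [0, 0, 2.8, -0.002, 0.043, 0, 1], [0, 0, 2.8, 0, 0.043, 0, 1], [0, 0, 2.8, 0.002, 0.035, 0, 1]]}}

```text
time: 41.5
eef_pos: [0.5691, -0.0526, 0.1642]
ee_rot: [-0.003, 0.968, 0.251, -0.014]
force: [-0.1, 0.2, -0.1]
gripper_width: 0.0139
```

```bash
python3 go.py 0.6065 -0.0921 0.175 24 6 1
```

```text
t 41.5 pos [ 0.5691 -0.0526  0.1642] xang 29.12 tilt [-0.0281 -0.0009] F [-0.1  0.2 -0.1] T [-0.02  0.11  0.01] w 0.0139 j [-0.21  0.31  1.56 -0.01  1.3   0.86]
[-0.1, 0.2, 0.9, 0.0022, 0.0088, -0.002, 1.0],
[-0.1, 0.3, 0.8, 0.0023, 0.0087, -0.0019, 1.0],
[-0.1, 0.2, 0.9, 0.0025, 0.0087, -0.0019, 1.0],
[-0.1, 0.3, 0.8, 0.0026, 0.0087, -0.0019, 1.0],
[-0.1, 0.2, 0.9, 0.0027, 0.0086, -0.0019, 1.0],
[-0.2, 0.3, 0.8, 0.0029, 0.0086, -0.0019, 1.0]
```

Call:
{"op": "jog_arm", "data": {"plan": [[-0.1, 0.3, 1, 0.003, 0.009, 0, 1], [-0.1, 0.3, 1, 0.003, 0.009, 0, 1], [-0.1, 0.3, 1, 0.003, 0.009, 0, 1], [-0.1, 0.3, 1, 0.003, 0.008, 0, 1], [-0.1, 0.3, 0.5, 0.002, 0.007, 0, 1], [-0.1, 0, 0, 0, 0, 0, 1], [0, 0, 0, 0, 0, 0, 1], [0, 0, 0, 0, 0, 0, 1]]}}

```text
time: 42.5
eef_pos: [0.5995, -0.0828, 0.1597]
ee_rot: [-0.003, 0.977, 0.212, -0.002]
force: [-1.3, -0.2, -0.4]
gripper_width: 0.0138
```

```bash
python3 go.py 0.6065 -0.0921 0.118 24 4 1; python3 look.py 21 wrist; python3 chk.py 21 .6778 -.0604
```

```text
t 42.5 pos [ 0.5995 -0.0828  0.1597] xang 24.42 tilt [-0.0061  0.0049] F [-1.3 -0.2 -0.4] T [-0.01  0.1   0.01] w 0.0138 j [-0.25  0.35  1.51  0.    1.29  0.89]
[-0.1, 0.1, 0.1, 0.0007, 0.0029, 0.0104, 1.0],
[-0.1, 0.0, 0.1, 0.0007, 0.0029, 0.0104, 1.0],
[-0.1, 0.1, 0.1, 0.0006, 0.0029, 0.0104, 1.0],
[-0.1, 0.0, 0.1, 0.0007, 0.0028, 0.0104, 1.0]
head 1026 [ 0.0007 -0.0004] r 0.012 z 0.13596498369894136
tab 10 a mid -0.0432 b mid 0.0028 z 0.1495
plate 2 a max 0.0153 b -0.0014 z 0.1073
```

View pics/wrist21.png

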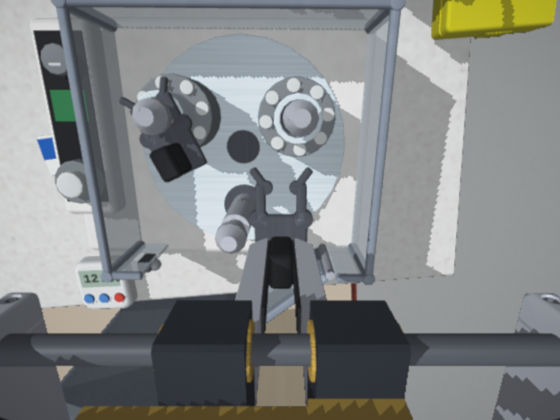

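Call:
{"op": "jog_arm", "data": {"plan": [[-0.1, 0.1, 0.1, 0.001, 0.004, 0.004, 1], [-0.1, 0.1, 0.1, 0.001, 0.004, 0.01, 1], [-0.1, 0.1, 0.1, 0.001, 0.003, 0.012, 1], [0, 0, 0, 0, 0.001, 0.01, 1], [0, 0, 0, 0, 0, 0.004, 1], [0, 0, 0, 0, 0, 0, 1], [0, 0, 0, 0, 0, 0, 1], [0, 0, 0, 0, 0, 0, 1]]}}

```text
time: 43.55
eef_pos: [0.6071, -0.0928, 0.116]
ee_rot: [-0.001, 0.978, 0.209, 0.0]
force: [-0.3, -0.5, -0.1]
gripper_width: 0.0135
```

```bash
python3 go.py 0.6065 -0.0921 0.1185 24 3 1; python3 look.py 22 wrist
```

```text
t 43.55 pos [ 0.6071 -0.0928  0.116 ] xang 24.11 tilt [-0.0002  0.0026] F [-0.3 -0.5 -0.1] T [-0.03  0.19  0.04] w 0.0135 j [-0.27  0.39  1.56  0.    1.19  0.88]
[0.0, 0.0, 0.0, -0.0001, -0.0003, -0.0008, 1.0],
[-0.1, 0.0, 0.1, -0.0001, -0.0003, -0.0008, 1.0],
[0.0, 0.0, 0.0, 0.0, -0.0003, -0.0009, 1.0]
```

View pics/wrist22.png

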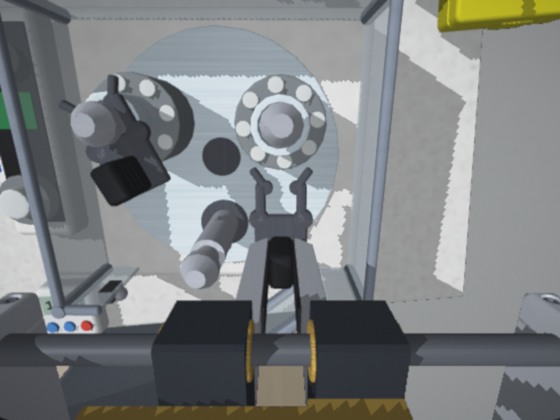

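Call:
{"op": "jog_arm", "data": {"plan": [[0, 0, 0, 0, -0.001, -0.0025, 1], [0, 0, 0, 0.004, 0, 0, 1], [0, 0, 0, 0.007, 0, 0, 1], [0, 0, 0, 0.007, 0, 0, 1], [0, 0, 0, 0.005, 0, 0, 1], [0, 0, 0, 0.002, 0, 0, 1], [0, 0, 0, 0, 0, 0, 1], [0, 0, 0, 0, 0, 0, 1]], "squeeze": 50}}

```text
time: 44.6
eef_pos: [0.6318, -0.0807, 0.1192]
ee_rot: [-0.001, 0.978, 0.209, 0.001]
force: [0.4, -0.1, 0.4]
gripper_width: 0.0137
```

```bash
python3 go.py 0.6482 -0.0735 0.1185 24 3 1
```

```text
t 44.6 pos [ 0.6318 -0.0807  0.1192] xang 24.14 tilt [0.0011 0.0023] F [ 0.4 -0.1  0.4] T [-0.02  0.1  -0.03] w 0.0137 j [-0.24  0.42  1.5   0.    1.22  0.91]
[0.0, 0.0, 0.0, 0.006, 0.0, 0.0003, 1.0],
[0.0, -0.1, 0.1, 0.0059, 0.0001, 0.0002, 1.0],
[-0.1, 0.0, 0.0, 0.006, 0.0, 0.0003, 1.0]
```

Call:
{"op": "jog_arm", "data": {"plan": [[0, 0, 0, 0.005, 0, 0, 1], [0, 0.5, 0, 0.008, 0, 0, 1], [0, 1, 0, 0.01, 0, 0, 1], [0, 1, 0, 0.012, 0, 0, 1], [0, 1, 0, 0.012, 0, 0, 1], [0, 0.5, 0, 0.008, 0, 0, 1], [0, 0.5, 0, 0.003, 0, 0, 1], [0, 0, 0, 0, 0, 0, 1]]}}

```text
time: 45.6
eef_pos: [0.6505, -0.0734, 0.1181]
ee_rot: [-0.003, 0.977, 0.211, 0.001]
force: [-1.0, -0.2, -1.0]
gripper_width: 0.0137
```

```bash
python3 go.py 0.6482 -0.0735 0.1185 24 3 1; python3 look.py 23 wrist 200 120 160 150 4
```

```text
t 45.6 pos [ 0.6505 -0.0734  0.1181] xang 24.39 tilt [0.0002 0.0055] F [-1.  -0.2 -1. ] T [-0.03  0.23  0.06] w 0.0137 j [-0.22  0.45  1.46  0.01  1.24  0.92]
[-0.1, 0.0, 0.1, -0.0007, -0.0003, -0.0001, 1.0],
[-0.1, -0.1, 0.1, -0.0007, -0.0003, -0.0001, 1.0],
[-0.1, 0.0, 0.2, -0.0008, -0.0003, -0.0002, 1.0]
```

View pics/wrist23.png

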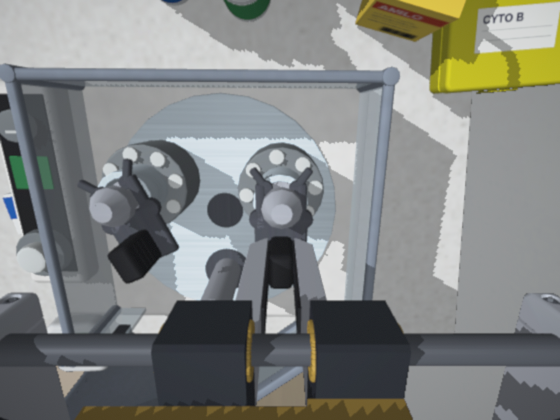

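Call:
{"op": "jog_arm", "data": {"plan": [[0, 0, 0, 0, 0, 0, 0.4], [0, 0, 0, 0, 0, 0, 0.4], [0, 0, 0, 0, 0, 0, 0.4], [0, 0, 0, 0, 0, 0, 0.4], [0, 0, 0, 0, 0, -0.015, 0.4], [0, 0, 0, 0, 0, -0.03, 0.4], [0, 0, 0, -0.01, 0, -0.03, 0.4], [0, 0, 0, -0.03, 0, -0.01, 0.4]]}}

```text
time: 46.65
eef_pos: [0.6186, -0.0884, 0.2078]
ee_rot: [-0.003, 0.977, 0.212, 0.005]
force: [-0.7, 0.3, 0.4]
gripper_width: 0.0282
```

Call:
{"op": "jog_arm", "data": {"plan": [[0, 0, 0, -0.04, -0.01, -0.01, 0.4], [0, 0, 0, -0.04, -0.02, -0.01, 0.4], [0, 0, 0, -0.03, -0.02, 0, 0.4], [0, 0, 0, -0.01, 0, 0, 0.4], [0, 0, 0, 0, 0, 0, 0.4], [0, 0, 0, 0, 0, 0, 0.4], [0, 0, 0, 0, 0, 0, 0.4], [0, 0, 0, 0, 0, 0, 0.4]]}}

```text
time: 47.65
eef_pos: [0.4904, -0.0956, 0.234]
ee_rot: [0.001, 0.977, 0.212, 0.011]
force: [0.2, 0.5, -0.4]
gripper_width: 0.0283
```

```bash
python3 go.py; python3 look.py 24 wrist;python3 look.py 24 top 270 85 180 150 4;  python3 chk.py 24 .6778 -.0604; python3 chk.py 24 .6378 .031
```

```text
t 47.65 pos [ 0.4904 -0.0956  0.234 ] xang 24.47 tilt [0.0227 0.0031] F [ 0.2  0.5 -0.4] T [-0.02  0.16  0.05] w 0.0283 j [-0.34  0.13  1.62  0.01  1.37  0.8 ]
head 64 [-0.0087  0.0001] r 0.0074 z 0.12701390095227064
tab 563 a mid -0.0315 b mid 0.0001 z 0.1405
plate 1211 a max -0.0055 b 0.0002 z 0.1108
head 36 [-0.0099 -0.0003] r 0.0062 z 0.12437573792115357
tab 526 a mid -0.0298 b mid -0.0115 z 0.1405
plate 935 a max -0.0068 b -0.0032 z 0.1108
```

View pics/wrist24.png

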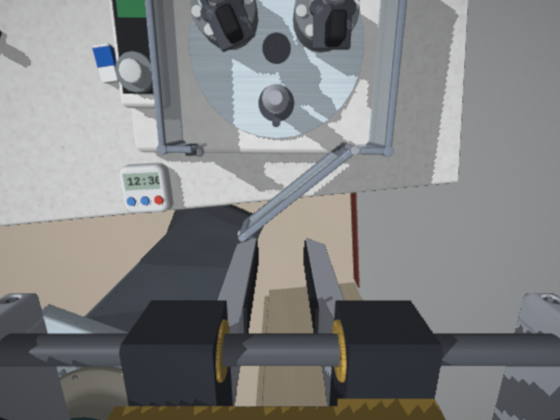

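View pics/top24c.png

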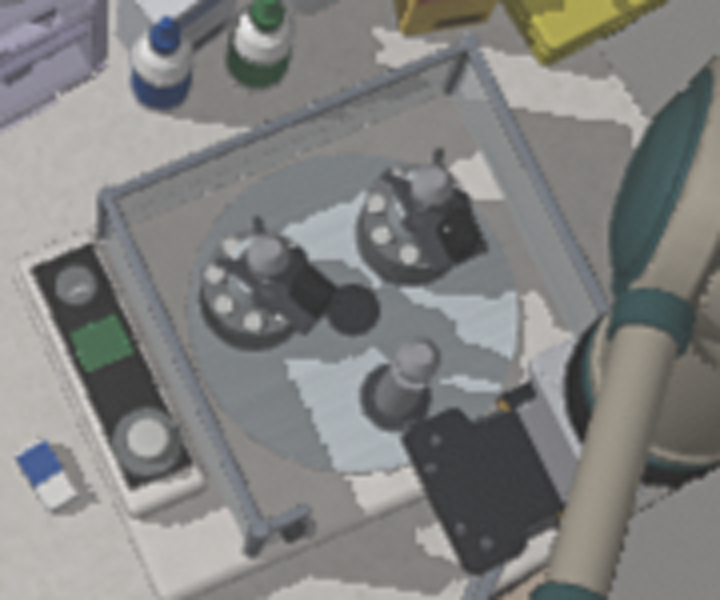

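```bash
cat > door.py <<'E'
import sys
from h import *
C=np.array([.6310,-.0263]); Y=np.radians(23.8); ex=np.array([np.cos(Y),np.sin(Y)]); ey=np.array([-ex[1],ex[0]])
H=C-.106*ex-.080*ey
def th(P):
    q=P.reshape(-1,3); d=q[:,:2]-H; r=np.hypot(*d.T); a=d@ex; b=d@ey
    ang=np.arctan2(-a,b)
    m=(q[:,2]>.08)&(q[:,2]<.1)&(r>.06)&(r<.16)&(ang>-.05)&(ang<1.3)
    return m.sum(),np.median(ang[m]),np.percentile(ang[m],[5,95]),r[m].max()
def tcp(theta,r,gap):
    t=Y+np.pi/2+theta; d=np.array([np.cos(t),np.sin(t)]); n=np.array([-d[1],d[0]])
    return H+r*d+(.004+.008+gap)*n
if __name__=='__main__':
    print('H',H)
    for f in sys.argv[1:]: print(f,th(np.load(f'pics/{f}P.npy')))
    print([np.round(tcp(t,.115,g),4).tolist()+[t] for t,g in [(.76,.03),(.76,.0),(.6,0),(.4,0),(.2,0),(.1,0),(0,0)]])
E
python3 door.py wrist24 top9 side17
```

```text
H [ 0.5662979  -0.14227257]
wrist24 (np.int64(715), np.float64(0.688382945782622), array([0.64931781, 0.73488391]), np.float64(0.15437058617688293))
top9 (np.int64(183), np.float64(0.706050214750572), array([0.66719338, 0.76536235]), np.float64(0.1557789922941592))
side17 (np.int64(145), np.float64(0.6919249646658875), array([0.6659381, 0.7540772]), np.float64(0.1549432592078954))
[[0.444, -0.1367, 0.76], [0.4555, -0.1091, 0.76], [0.4623, -0.0918, 0.6], [0.4744, -0.0722, 0.4], [0.4901, -0.0553, 0.2], [0.4992, -0.0481, 0.1], [0.5089, -0.0419, 0]]
```

```bash
python3 go.py 0.4445 -0.1294 0.12 64 6 1
```

```text
t 47.75 pos [ 0.4901 -0.0955  0.2339] xang 24.47 tilt [0.0225 0.0032] F [0.3 0.  0.2] T [-0.02  0.13 -0.03] w 0.0285 j [-0.34  0.13  1.62  0.01  1.37  0.8 ]
[0.1, -0.2, -6.6, -0.0097, 0.0019, 0.0188, 1.0],
[0.1, -0.2, -6.6, -0.0097, 0.0008, 0.0188, 1.0],
[0.1, -0.2, -6.6, -0.0097, -0.0003, 0.0189, 1.0],
[0.2, -0.1, -6.6, -0.0096, -0.0014, 0.0189, 1.0],
[0.1, -0.2, -6.6, -0.0093, -0.0024, 0.0189, 1.0],
[0.2, -0.1, -6.5, -0.0088, -0.0034, 0.0189, 1.0]
```

Call:
{"op": "jog_arm", "data": {"plan": [[0.1, -0.2, -7, -0.012, 0.002, 0.005, 1], [0.1, -0.2, -7, -0.012, 0.001, 0.015, 1], [0.1, -0.2, -7, -0.012, 0, 0.019, 1], [0.2, -0.2, -7, -0.01, -0.001, 0.019, 1], [0.1, -0.2, -7, -0.009, -0.003, 0.019, 1], [0.1, -0.1, -5, -0.006, -0.003, 0.015, 1], [0, 0, 0, 0, 0, 0.005, 1], [0, 0, 0, 0, 0, 0, 1]]}}

```text
time: 48.75
eef_pos: [0.4418, -0.1336, 0.1329]
ee_rot: [0.001, 0.84, 0.543, -0.0]
force: [0.1, 0.3, 0.3]
gripper_width: 0.0007
```

```bash
python3 go.py 0.4445 -0.1294 0.064 64 6 1; python3 look.py 25 wrist; python3 look.py 25 top; python3 door.py wrist25 top25
```

```text
t 48.75 pos [ 0.4418 -0.1336  0.1329] xang 65.74 tilt [ 0.0004 -0.0015] F [0.1 0.3 0.3] T [-0.1   0.09  0.01] w 0.0007 j [-0.44  0.16  1.85 -0.    1.13 -0.02]
[0.0, 0.0, 0.3, 0.0008, 0.0001, 0.0115, 1.0],
[0.0, 0.0, 0.3, 0.0008, 0.0001, 0.0115, 1.0],
[0.0, 0.0, 0.3, 0.0009, 0.0001, 0.0115, 1.0],
[0.0, 0.0, 0.3, 0.0008, 0.0001, 0.0115, 1.0],
[0.0, 0.0, 0.3, 0.0009, 0.0001, 0.0115, 1.0],
[0.1, 0.1, 0.2, 0.0008, 0.0001, 0.0114, 1.0]
H [ 0.5662979  -0.14227257]
wrist25 (np.int64(1731), np.float64(0.6930007818108938), array([0.65211045, 0.74651918]), np.float64(0.1550083158041656))
top25 (np.int64(179), np.float64(0.7041607570122591), array([0.66685901, 0.76140148]), np.float64(0.15548475082271856))
[[0.444, -0.1367, 0.76], [0.4555, -0.1091, 0.76], [0.4623, -0.0918, 0.6], [0.4744, -0.0722, 0.4], [0.4901, -0.0553, 0.2], [0.4992, -0.0481, 0.1], [0.5089, -0.0419, 0]]
```

View pics/wrist25.png

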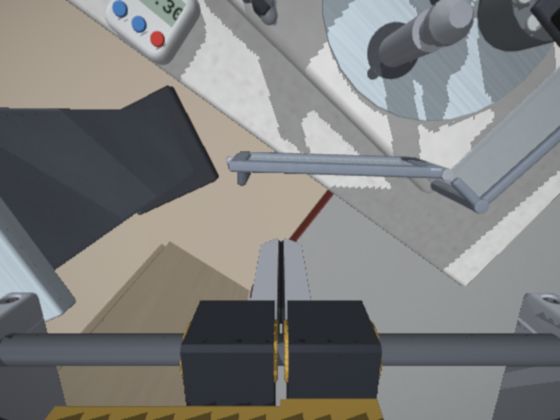

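View pics/top25.png

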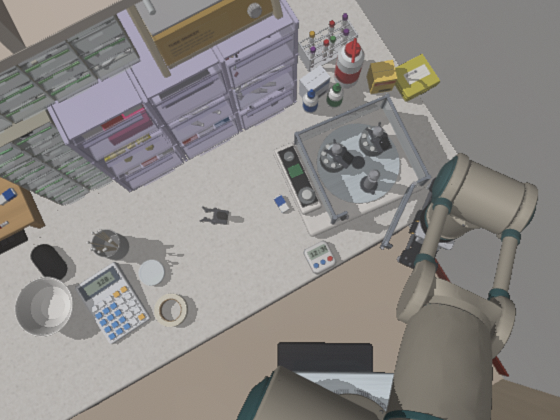

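Call:
{"op": "jog_arm", "data": {"plan": [[0, 0, 0.3, 0.001, 0, 0.01, 1], [0, 0, 0.3, 0.001, 0, 0.012, 1], [0, 0, 0.3, 0.001, 0, 0.015, 1], [0, 0, 0.3, 0.001, 0, 0.015, 1], [0, 0, 0.3, 0.001, 0, 0.01, 1], [0, 0, 0, 0, 0, 0.004, 1], [0, 0, 0, 0, 0, 0, 1], [0, 0, 0, 0, 0, 0, 1]]}}

```text
time: 49.85
eef_pos: [0.4458, -0.1288, 0.0641]
ee_rot: [0.002, 0.847, 0.531, 0.001]
force: [-0.1, 0.0, 0.3]
gripper_width: 0.0008
```

```bash
python3 go.py 0.4559 -0.1073 0.064 64 3 1;  python3 - <<'E'
from door import *
for t in (.7,.6,.5,.4,.3,.2,.15,.1,.05,0): print(t,np.round(tcp(t,.115,0),4),np.round(23.8+np.degrees(t),1))
E
```

```text
t 49.85 pos [ 0.4458 -0.1288  0.0641] xang 64.15 tilt [ 0.0035 -0.0027] F [-0.1  0.   0.3] T [-0.07  0.1   0.06] w 0.0008 j [-0.43  0.24  1.95 -0.    0.95  0.02]
[0.1, 0.0, 0.1, 0.0079, -0.0001, 0.0, 1.0],
[0.1, 0.0, 0.0, 0.0079, -0.0001, 0.0, 1.0],
[0.0, 0.1, 0.1, 0.0079, -0.0001, 0.0001, 1.0]
0.7 [ 0.4577 -0.1025] 63.9
0.6 [ 0.4623 -0.0918] 58.2
0.5 [ 0.4678 -0.0817] 52.4
0.4 [ 0.4744 -0.0722] 46.7
0.3 [ 0.4818 -0.0633] 41.0
0.2 [ 0.4901 -0.0553] 35.3
0.15 [ 0.4946 -0.0516] 32.4
0.1 [ 0.4992 -0.0481] 29.5
0.05 [ 0.504  -0.0449] 26.7
0 [ 0.5089 -0.0419] 23.8
```

Call:
{"op": "jog_arm", "data": {"plan": [[0, 0, 0, 0.008, 0, 0, 1], [0, 0, 0, 0.01, 0, 0, 1], [0, 0, 2, 0.01, 0, 0, 1], [0, 0, 5.7, 0.0115, -0.0005, 0, 1], [0, 0, 5.7, 0.0115, -0.0005, 0, 1], [0, 0, 5.7, 0.0115, -0.0005, 0, 1], [0, 0, 2, 0.004, 0, 0, 1], [0, 0, 0, 0, 0, 0, 1]]}}

```text
time: 50.85
eef_pos: [0.4819, -0.0662, 0.0659]
ee_rot: [0.003, 0.932, 0.363, 0.002]
force: [-1.0, -0.1, -0.7]
gripper_width: 0.0006
```

```bash
python3 go.py 0.4901 -0.0553 0.064 35.3 3 1; python3 look.py 26 wrist;python3 door.py wrist26|sed -n 2p
```

```text
t 50.85 pos [ 0.4819 -0.0662  0.0659] xang 42.52 tilt [ 0.0068 -0.0042] F [-1.  -0.1 -0.7] T [-0.14  0.1   0.01] w 0.0006 j [-0.28  0.27  1.91 -0.    0.96  0.55]
[0.1, -0.1, 2.4, 0.0045, -0.0008, 0.0006, 1.0],
[0.2, 0.0, 2.4, 0.0044, -0.001, 0.0006, 1.0],
[0.1, -0.1, 2.4, 0.0043, -0.0013, 0.0007, 1.0]
wrist26 (np.int64(3729), np.float64(0.2794589359047928), array([0.2395364 , 0.33767888]), np.float64(0.1551285589947484))
```

View pics/wrist26.png

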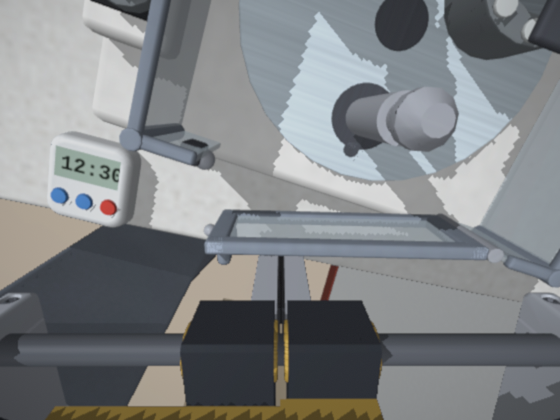

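Call:
{"op": "jog_arm", "data": {"plan": [[0, 0, 4, 0.01, -0.001, 0, 1], [0, 0, 5, 0.01, -0.001, 0, 1], [0, 0, 4, 0.01, -0.001, 0, 1], [0, 0, 3, 0.01, -0.001, 0, 1], [0, 0, 1, 0.012, 0, 0, 1], [0, 0, 0, 0.012, 0, 0, 1], [0, 0, 0, 0.012, 0, 0, 1], [0, 0, 0, 0.005, 0, 0, 1]]}}

```text
time: 51.9
eef_pos: [0.5053, -0.0435, 0.0668]
ee_rot: [0.015, 0.973, 0.226, -0.045]
force: [-3.5, -2.5, 4.8]
gripper_width: 0.0003
```

```bash
python3 go.py 0.5089 -0.0419 0.064 23.8 1 1; python3 look.py 27 wrist;python3 door.py wrist27|sed -n 2p
```

```text
t 51.9 pos [ 0.5053 -0.0435  0.0668] xang 26.14 tilt [-0.0808 -0.0492] F [-3.5 -2.5  4.8] T [-0.6   0.77 -0.06] w 0.0003 j [-0.17  0.34  1.79 -0.07  1.08  0.98]
[0.6, 5.4, 2.4, 0.0042, 0.0001, 0.0024, 1.0]
wrist27 (np.int64(3466), np.float64(-0.019157903315471528), array([-0.0449749 ,  0.03173562]), np.float64(0.15489334639736474))
```

View pics/wrist27.png

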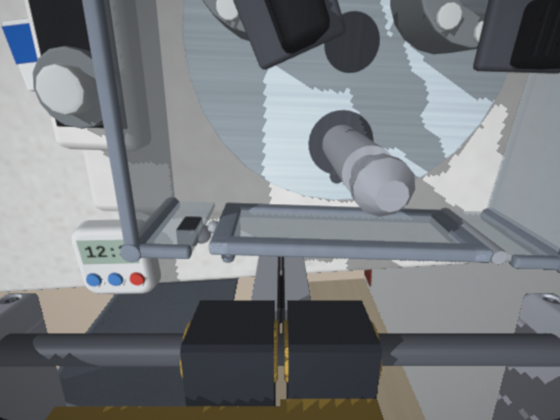

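Call:
{"op": "jog_arm", "data": {"plan": [[0, 1, 0.5, 0.01, 0, 0, 1], [0, 1, 0.5, 0.015, 0, 0, 1], [0, 1, 0.5, 0.018, 0, 0, 1], [0, 1, 0, 0.02, 0, 0, 1], [0, 0, 0, 0.02, 0, 0, 1], [0, 0, 0, 0.01, 0, 0, 1], [0, 0, 0, 0, 0, 0, 1], [0, 0, 0, 0, 0, 0, 1]]}}

```text
time: 52.95
eef_pos: [0.5014, -0.0454, 0.0689]
ee_rot: [0.028, 0.969, 0.224, -0.104]
force: [-0.4, 0.5, 0.7]
gripper_width: 0.0003
```

```bash
python3 go.py 0.5089 -0.0419 0.064 23.8 1 1; python3 look.py 28 wrist;python3 door.py wrist28|sed -n 2p
```

```text
t 52.95 pos [ 0.5014 -0.0454  0.0689] xang 25.97 tilt [-0.1895 -0.1008] F [-0.4  0.5  0.7] T [0.02 0.06 0.  ] w 0.0003 j [-0.13  0.39  1.72 -0.13  1.21  1.04]
[0.7, 12.4, 2.2, 0.0091, 0.0001, 0.0031, 1.0]
wrist28 (np.int64(3735), np.float64(-0.023023285394714453), array([-0.04585432,  0.0431419 ]), np.float64(0.1552252458773962))
```

Call:
{"op": "jog_arm", "data": {"plan": [[0, 0, 0, -0.015, 0, 0, 1], [0, 0, 0, -0.02, 0, 0, 1], [0, 2, 0, -0.02, 0, 0, 1], [0, 3, 0, -0.01, 0, -0.01, 1], [0, 4, 0, 0, 0, -0.02, 1], [0, 3, 0, 0, 0, -0.03, 1], [0, 0, 0, 0, 0, -0.03, 1], [0, 0, 0, 0, 0, -0.02, 1]]}}

```text
time: 54.0
eef_pos: [0.4382, -0.0712, 0.1939]
ee_rot: [0.003, 0.974, 0.226, -0.002]
force: [0.4, 0.1, -0.5]
gripper_width: 0.0005
```

Call:
{"op": "jog_arm", "data": {"plan": [[0, 0, 0, 0, 0, -0.02, 1], [0, 0, 0, 0, 0, -0.02, 1], [0, 0, 0, 0, 0, -0.01, 1], [0, 0, 0, 0, 0, 0, 1], [0, 0, 0, 0, 0, 0, 1], [0, 0, 0, 0, 0, 0, 1], [0, 0, 0, 0, 0, 0, 1], [0, 0, 0, 0, 0, 0, 1]]}}

```text
time: 55.0
eef_pos: [0.4324, -0.0713, 0.2445]
ee_rot: [0.002, 0.974, 0.225, -0.003]
force: [0.5, -0.7, 0.3]
gripper_width: 0.0006
```

```bash
python3 go.py 0.45 -0.06 0.2 23.8 1 1; python3 look.py 29 wrist;python3 look.py 29 top 270 85 180 150 4;python3 look.py 29 side 200 70 180 150 4;python3 door.py wrist29 top29 side29|sed -n 2,4p
```

```text
t 55.0 pos [ 0.4324 -0.0713  0.2445] xang 25.97 tilt [-0.0051 -0.0061] F [ 0.5 -0.7  0.3] T [-0.05  0.09  0.01] w 0.0006 j [-0.32  0.05  1.69 -0.01  1.4   0.8 ]
[0.2, 0.4, 2.2, 0.0211, -0.0026, 0.0443, 1.0]
wrist29 (np.int64(817), np.float64(-0.0010914829739871227), array([-0.03873525,  0.04940362]), np.float64(0.15441125577834008))
top29 (np.int64(177), np.float64(0.012813229426573708), array([-0.02837184,  0.05952293]), np.float64(0.15504977292852543))
side29 (np.int64(110), np.float64(0.00684578546806093), array([-0.03055279,  0.05062979]), np.float64(0.1552694240816265))
```

View pics/wrist29.png

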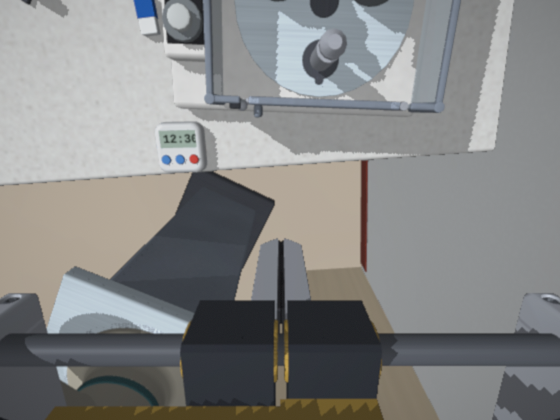

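View pics/side29c.png

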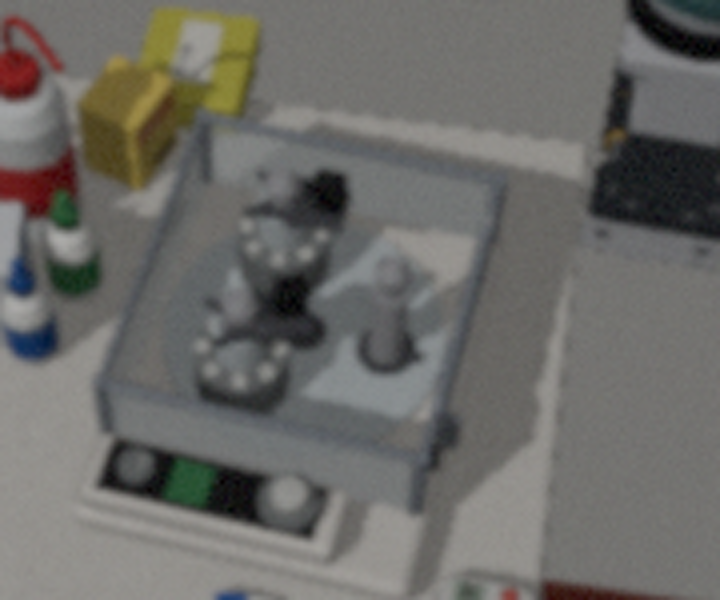

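View pics/top29c.png

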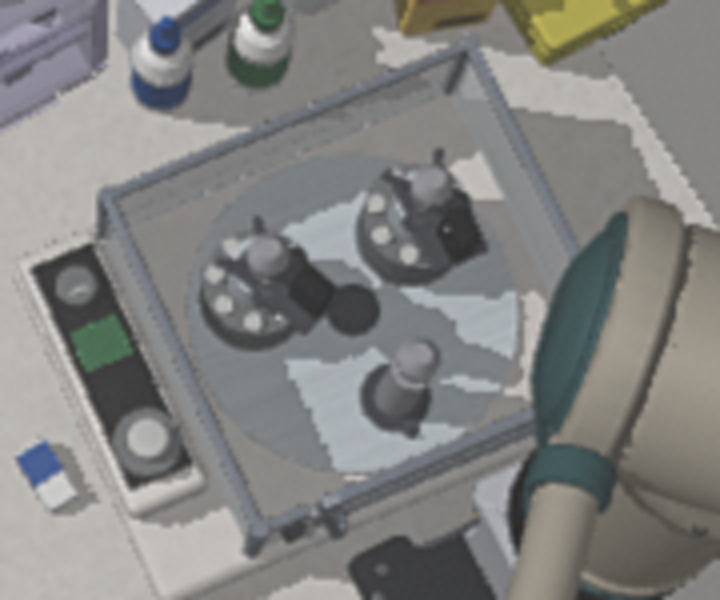

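```bash
python3 - <<'E'
from h import *
from plant import camera_params
from door import C,ex,ey
for n,tag in (('top','29'),('side','29'),('wrist','29'),('wrist','21')):
    P=np.load(f'pics/{n}{tag}P.npy'); im=cv2.imread(f'pics/{n}{tag}.png')
    d=P[...,:2]-C; a=d@ex; b=d@ey; z=P[...,2]
    m=(b>.12)&(b<.175)&(a>-.11)&(a<.02)&(z>.064)&(z<.082)
    q=P[m]; 
    if len(q)<8: print(n,len(q)); continue
    c,r=cv2.minEnclosingCircle(q[:,:2].astype(np.float32)); print(n,tag,len(q),'circ',np.round(c,4),round(r,4),'mean',np.round(q.mean(0),4))
    m2=(b>.12)&(b<.175)&(a>-.11)&(a<.02)&(z>.05)&(z<.064)
    print('   console z med',np.median(z[m2]))
E
```

```text
top 29 219 circ [0.5434 0.0945] 0.02 mean [0.5429 0.0951 0.0712]
   console z med 0.05505033454754902
side 29 161 circ [0.5439 0.0944] 0.0204 mean [0.5426 0.0968 0.0704]
   console z med 0.05488463957985806
wrist 29 1310 circ [0.5445 0.0951] 0.02 mean [0.544  0.0933 0.0706]
   console z med 0.05498815119006801
wrist 21 1144 circ [0.5449 0.0962] 0.02 mean [0.547  0.0958 0.072 ]
   console z med 0.055407992990439026
```

```bash
python3 - <<'E'
import numpy as np
for f in ('wrist29','top29','wrist21'):
    P=np.load(f'pics/{f}P.npy').reshape(-1,3); c=np.array([.5442,.095])
    r=np.hypot(*(P[:,:2]-c).T)
    for a in range(0,26,2):
        m=(r>=a/1e3)&(r<(a+2)/1e3)&(P[:,2]>.04)
        if m.sum(): print(f,a,m.sum(),np.round(np.percentile(P[m,2],[10,50,90]),4))
E
```

```text
wrist29 0 14 [0.0755 0.0765 0.0773]
wrist29 2 46 [0.0759 0.0769 0.0781]
wrist29 4 76 [0.076  0.0767 0.0781]
wrist29 6 101 [0.0755 0.0769 0.0778]
wrist29 8 135 [0.0758 0.0768 0.0777]
wrist29 10 217 [0.0673 0.0746 0.0767]
wrist29 12 121 [0.0658 0.067  0.0681]
wrist29 14 176 [0.0657 0.0668 0.0678]
wrist29 16 242 [0.0657 0.0669 0.0677]
wrist29 18 323 [0.0556 0.0649 0.0671]
wrist29 20 137 [0.0545 0.0556 0.0568]
wrist29 22 139 [0.054  0.0553 0.0564]
wrist29 24 142 [0.0534 0.0549 0.0564]
top29 0 3 [0.075  0.0804 0.0809]
top29 2 7 [0.075  0.0777 0.08  ]
top29 4 12 [0.075  0.0774 0.0797]
top29 6 17 [0.0738 0.0774 0.0797]
top29 8 22 [0.0736 0.0769 0.0799]
top29 10 28 [0.0648 0.0746 0.079 ]
top29 12 25 [0.0648 0.0688 0.073 ]
top29 14 37 [0.0658 0.068  0.0708]
top29 16 41 [0.0656 0.0674 0.0704]
top29 18 46 [0.0573 0.0654 0.0689]
top29 20 46 [0.0527 0.0568 0.0638]
top29 22 53 [0.0515 0.0545 0.0578]
top29 24 53 [0.0506 0.0539 0.058 ]
wrist21 0 16 [0.0762 0.0768 0.0776]
wrist21 2 52 [0.076  0.077  0.0777]
wrist21 4 79 [0.0761 0.0768 0.0778]
wrist21 6 109 [0.076  0.0769 0.0779]
wrist21 8 144 [0.076  0.0768 0.0777]
wrist21 10 222 [0.0688 0.075  0.077 ]
wrist21 12 143 [0.0664 0.0682 0.0753]
wrist21 14 99 [0.066  0.0667 0.0677]
wrist21 16 136 [0.0661 0.0669 0.0679]
wrist21 18 113 [0.0659 0.0667 0.0674]
wrist21 20 71 [0.0554 0.0618 0.0664]
wrist21 22 68 [0.0543 0.0555 0.0565]
wrist21 24 92 [0.0545 0.0555 0.0565]
```

```bash
python3 go.py 0.5443 0.095 0.15 24 7 1
```

```text
t 55.15 pos [ 0.4325 -0.0714  0.2447] xang 25.98 tilt [-0.0047 -0.0062] F [ 0.5 -0.   0.1] T [ 0.02  0.17 -0.01] w 0.0007 j [-0.32  0.05  1.69 -0.01  1.4   0.8 ]
[0.0, 0.1, 0.3, 0.0249, -0.0144, 0.0133, 1.0],
[0.0, 0.0, 0.3, 0.0247, -0.0145, 0.0133, 1.0],
[0.0, 0.1, 0.3, 0.0247, -0.0147, 0.0134, 1.0],
[0.1, 0.0, 0.3, 0.0246, -0.0148, 0.0134, 1.0],
[0.0, 0.1, 0.3, 0.0245, -0.0149, 0.0134, 1.0],
[0.1, 0.0, 0.2, 0.0244, -0.0151, 0.0135, 1.0],
[0.0, 0.1, 0.3, 0.0243, -0.0151, 0.0135, 1.0]
```

Call:
{"op": "jog_arm", "data": {"plan": [[0, 0.1, 0.3, 0.025, -0.014, 0, 1], [0, 0, 0.3, 0.03, -0.018, 0.005, 1], [0, 0.1, 0.3, 0.03, -0.018, 0.015, 1], [0, 0.1, 0.3, 0.03, -0.018, 0.015, 1], [0, 0.1, 0.3, 0.028, -0.017, 0.015, 1], [0, 0, 0.3, 0.015, -0.009, 0.015, 1], [0, 0, 0, 0, 0, 0.01, 1], [0, 0, 0, 0, 0, 0, 1]]}}

```text
time: 56.15
eef_pos: [0.5392, 0.0832, 0.1663]
ee_rot: [0.003, 0.978, 0.208, 0.001]
force: [0.3, 0.3, -0.6]
gripper_width: 0.0008
```

```bash
python3 go.py 0.5443 0.095 0.09 24 4 1
```

```text
t 56.15 pos [0.5392 0.0832 0.1663] xang 24.02 tilt [ 0.0032 -0.0063] F [ 0.3  0.3 -0.6] T [-0.03  0.2  -0.02] w 0.0008 j [ 0.03  0.26  1.63 -0.01  1.25  1.18]
[0.1, 0.0, 0.0, 0.0024, -0.0023, 0.0191, 1.0],
[0.1, 0.0, 0.0, 0.0023, -0.0023, 0.0191, 1.0],
[0.1, 0.0, 0.0, 0.0024, -0.0022, 0.0191, 1.0],
[0.1, 0.0, 0.0, 0.0023, -0.0022, 0.019, 1.0]
```

Call:
{"op": "jog_arm", "data": {"plan": [[0.1, 0, 0, 0.004, -0.004, 0.01, 1], [0.1, 0, 0, 0.003, -0.003, 0.015, 1], [0.1, 0, 0, 0.002, -0.002, 0.02, 1], [0, 0, 0, 0, 0, 0.015, 1], [0, 0, 0, 0, 0, 0.005, 1], [0, 0, 0, 0, 0, 0, 1], [0, 0, 0, 0, 0, 0, 1], [0, 0, 0, 0, 0, 0, 1]]}}

```text
time: 57.15
eef_pos: [0.5447, 0.0931, 0.0998]
ee_rot: [0.001, 0.978, 0.206, 0.002]
force: [0.1, -0.8, 0.2]
gripper_width: 0.0008
```

```bash
python3 go.py 0.5443 0.095 0.07 24 2 1; python3 look.py 30 wrist; python3 look.py 30 side 200 70 180 150 4
```

```text
t 57.15 pos [0.5447 0.0931 0.0998] xang 23.82 tilt [ 0.005  -0.0019] F [ 0.1 -0.8  0.2] T [-0.04  0.13  0.03] w 0.0008 j [ 0.04  0.32  1.72 -0.    1.1   1.2 ]
[0.1, -0.1, -0.1, 0.0001, -0.001, 0.0149, 1.0],
[0.1, -0.1, -0.1, 0.0002, -0.001, 0.0149, 1.0]
```

View pics/wrist30.png

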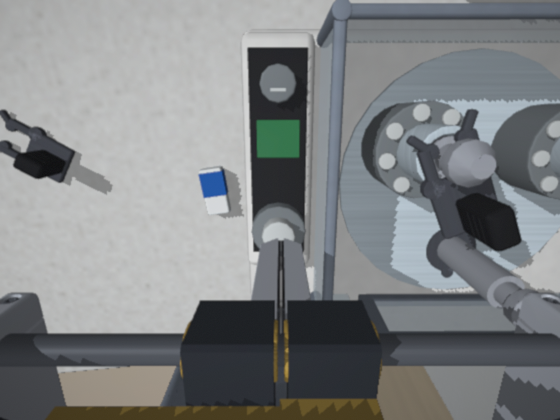

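View pics/side30c.png

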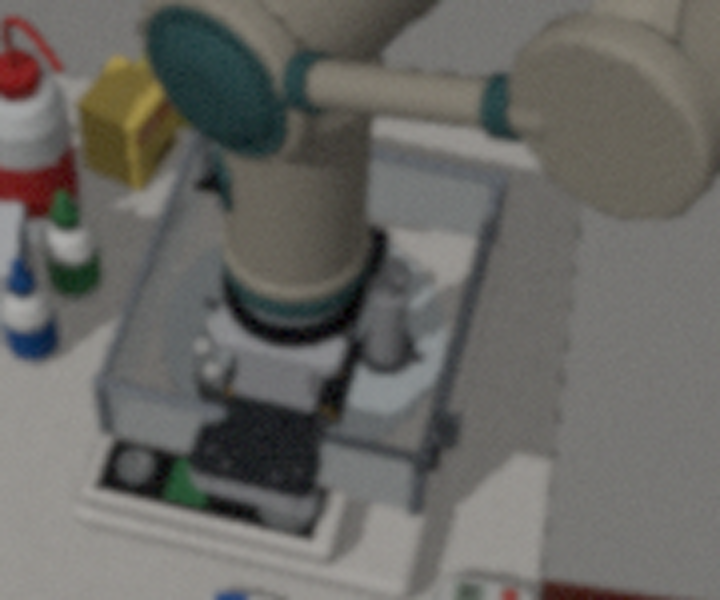

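```bash
python3 - <<'E'
from h import *
for f,c in (('wrist30',(.638,.031)),('wrist21',(.638,.031)),('top29',(.638,.031)),('side29',(.638,.031)),('wrist23',(.638,.031)),('top29',(.678,-.0605))):
    P=np.load(f'pics/{f}P.npy').reshape(-1,3); c=np.array(c); d=P[:,:2]-c; r=np.hypot(*d.T); z=P[:,2]
    h=(r<.017)&(z>.12)&(z<.137); 
    hc=np.array(cv2.minEnclosingCircle(P[h,:2].astype(np.float32))[0]) if h.sum()>10 else None
    t=(r>.018)&(r<.05)&(z>.135)&(z<.147)
    if t.sum()<10: print(f,'no tab'); continue
    (tc,sz,an)=cv2.minAreaRect(P[t,:2].astype(np.float32)); v=np.array(tc)-hc
    print(f,h.sum(),'head',np.round(hc,4),'tab',t.sum(),np.round(tc,4),np.round(sz,4),'dist',np.linalg.norm(v).round(4),'clip dir',np.degrees(np.arctan2(-v[1],-v[0])).round(1))
    w=-v/np.linalg.norm(v); n=np.array([-w[1],w[0]]); a=(P[:,:2]-hc)@w; b=(P[:,:2]-hc)@n
    m=(abs(b)<.022)&(a>-.055)&(a<.03)&(z>.1085)&(z<.1135)&(np.hypot(a,b)>.0185)
    print('   plate tip a',a[m].max().round(4),'b',b[m].min().round(4),b[m].max().round(4),'z',np.median(z[m]).round(4))
E
```

```text
wrist30 1984 head [0.6376 0.0313] tab 1444 [0.6157 0.0087] [0.0223 0.0148] dist 0.0315 clip dir 45.9
   plate tip a 0.023 b -0.0193 0.0213 z 0.1109
wrist21 1110 head [0.638  0.0307] tab 759 [0.6164 0.0073] [0.0218 0.0142] dist 0.0319 clip dir 47.2
   plate tip a 0.0222 b -0.0195 0.0219 z 0.1108
top29 90 head [0.6371 0.03  ] tab 67 [0.6144 0.0076] [0.0218 0.0144] dist 0.032 clip dir 44.6
   plate tip a 0.0232 b -0.02 0.0213 z 0.1111
side29 67 head [0.6358 0.0315] tab 46 [0.6143 0.0079] [0.0211 0.0135] dist 0.0319 clip dir 47.9
   plate tip a 0.0205 b -0.0176 0.0208 z 0.111
wrist23 1403 head [0.638  0.0303] tab 992 [0.6166 0.0073] [0.0221 0.0141] dist 0.0314 clip dir 47.0
   plate tip a 0.0228 b -0.0194 0.0215 z 0.1108
top29 86 head [ 0.6776 -0.0613] tab 66 [ 0.6481 -0.0735] [0.0229 0.0139] dist 0.032 clip dir 22.5
   plate tip a 0.0218 b -0.0198 0.0203 z 0.1106
```

Call:
{"op": "jog_arm", "data": {"plan": [[0.1, -0.1, 0, 0, -0.001, 0.008, 1], [0.1, -0.1, 0, 0, -0.001, 0.008, 1], [0, 0, 0, 0, 0, 0.005, 1], [0, 0, 0, 0, 0, 0.004, 1], [0, 0, 0, 0, 0, 0.004, 1], [0, 0, 0, 0, 0, 0.004, 1], [0, 0, 0, 0, 0, 0.003, 1], [0, 0, 0, 0, 0, 0, 1]]}}

```text
time: 58.25
eef_pos: [0.5442, 0.0951, 0.0724]
ee_rot: [0.001, 0.978, 0.207, 0.002]
force: [-0.9, 0.2, 4.0]
gripper_width: 0.0008
```

```bash
python3 go.py; python3 look.py 31 wrist 220 180 120 80 5; python3 look.py 31 side; python3 door.py wrist31 side31|sed -n 2,3p
```

```text
t 58.25 pos [0.5442 0.0951 0.0724] xang 23.86 tilt [ 0.0046 -0.0002] F [-0.9  0.2  4. ] T [-0.04  0.42  0.  ] w 0.0008 j [ 0.05  0.35  1.76 -0.    1.03  1.2 ]
wrist31 (np.int64(1337), np.float64(-0.020513675895249068), array([-0.04394999,  0.01434479]), np.float64(0.1557256418051032))
side31 (np.int64(109), np.float64(0.004854147931850453), array([-0.03154147,  0.04887299]), np.float64(0.15601116956693534))
```

View pics/wrist31c.png

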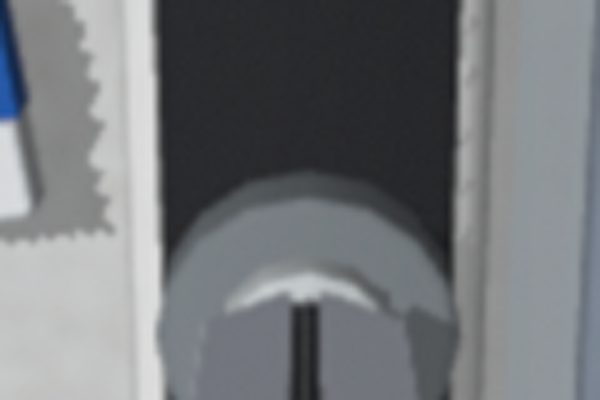

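Pressed about 4.5 mm, 4 N; press on to the stop.

Call:
{"op": "jog_arm", "data": {"plan": [[0, 0, 0, 0, 0, 0.004, 1], [0, 0, 0, 0, 0, 0.005, 1], [0, 0, 0, 0, 0, 0.006, 1], [0, 0, 0, 0, 0, 0.008, 1], [0, 0, 0, 0, 0, 0.008, 1], [0, 0, 0, 0, 0, 0.008, 1], [0, 0, 0, 0, 0, 0.004, 1], [0, 0, 0, 0, 0, 0, 1]]}}

```text
time: 59.35
eef_pos: [0.5442, 0.0951, 0.0727]
ee_rot: [0.003, 0.978, 0.208, 0.011]
force: [-1.1, -0.1, 4.3]
gripper_width: 0.0004
```

```bash
python3 go.py
```

```text
t 59.35 pos [0.5442 0.0951 0.0727] xang 24.01 tilt [ 0.0222 -0.0014] F [-1.1 -0.1  4.3] T [-0.05  0.38 -0.01] w 0.0004 j [ 0.05  0.34  1.77 -0.    1.01  1.2 ]
```

Call:
{"op": "jog_arm", "data": {"plan": [[0, -0.5, 0, 0, 0, 0.006, 1], [0, -0.5, 0, 0, 0, 0.01, 1], [0, 0, 0, 0, 0, 0.012, 1], [0, 0, 0, 0, 0, 0.012, 1], [0, 0, 0, 0, 0, 0.012, 1], [0, 0, 0, 0, 0, 0.012, 1], [0, 0, 0, 0, 0, 0.012, 1], [0, 0, 0, 0, 0, 0.012, 1]]}}

```text
time: 60.35
eef_pos: [0.5448, 0.0952, 0.0697]
ee_rot: [0.009, 0.978, 0.21, 0.017]
force: [-24.8, -1.5, 79.8]
gripper_width: 0.0001
```

```bash
python3 go.py; python3 look.py 32 wrist 220 180 120 80 5;  python3 - <<'E'
import numpy as np
P=np.load('pics/wrist32P.npy').reshape(-1,3); c=np.array([.5442,.095]); d=P[:,:2]-c; r=np.hypot(*d.T)
u=d@np.array([.914,.407])
for a in range(8,22,1):
    m=(r>=a/1e3)&(r<(a+1)/1e3)&(u>.008)&(P[:,2]>.05)&(P[:,2]<.09)
    if m.sum(): print(a,m.sum(),np.round(np.percentile(P[m,2],[10,50,90]),4))
E
```

```text
t 60.35 pos [0.5448 0.0952 0.0697] xang 24.24 tilt [ 0.0377 -0.0106] F [-24.8  -1.5  79.8] T [-0.46  4.64 -0.08] w 0.0001 j [ 0.06  0.34  1.79 -0.02  0.98  1.21]
8 43 [0.0722 0.0836 0.0879]
9 50 [0.0708 0.0783 0.0864]
10 103 [0.0695 0.0803 0.0886]
11 154 [0.0684 0.0763 0.0875]
12 150 [0.0668 0.0697 0.0872]
13 107 [0.0665 0.0682 0.086 ]
14 119 [0.0664 0.0678 0.0874]
15 93 [0.0662 0.0673 0.0836]
16 105 [0.0664 0.0672 0.0814]
17 87 [0.0663 0.0669 0.0678]
18 103 [0.0661 0.0668 0.0678]
19 152 [0.0602 0.0663 0.0674]
20 332 [0.0556 0.0609 0.066 ]
21 112 [0.0552 0.0559 0.0567]
```

View pics/wrist32c.png

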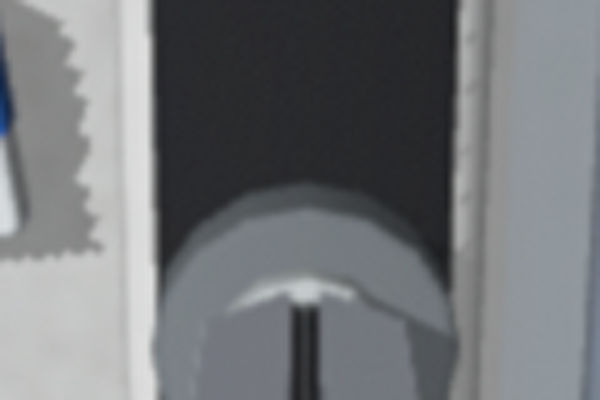

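Call:
{"op": "jog_arm", "data": {"plan": [[0, 0, 0, 0, 0, -0.01, 1], [0, 0, 0, 0, 0, -0.02, 1], [0, 0, 0, 0, 0, -0.03, 1], [0, 0, 0, 0, 0, -0.04, 1], [0, 0, 0, -0.01, 0, -0.03, 1], [0, 0, 0, -0.04, 0, -0.01, 1], [0, 0, 0, -0.05, 0, 0, 1], [0, 0, 0, -0.04, 0, 0, 1]]}}

```text
time: 61.4
eef_pos: [0.4128, 0.0386, 0.2104]
ee_rot: [0.01, 0.977, 0.211, 0.023]
force: [-0.5, -0.6, 0.4]
gripper_width: -0.0
```

Call:
{"op": "jog_arm", "data": {"plan": [[0, 0, 0, -0.03, 0, 0, 1], [0, 0, 0, -0.01, 0, 0, 1], [0, 0, 0, 0, 0, 0, 1], [0, 0, 0, 0, 0, 0, 1], [0, 0, 0, 0, 0, 0, 1], [0, 0, 0, 0, 0, 0, 1], [0, 0, 0, 0, 0, 0, 1], [0, 0, 0, 0, 0, 0, 1]]}}

```text
time: 62.4
eef_pos: [0.3774, 0.022, 0.2074]
ee_rot: [0.01, 0.977, 0.211, 0.023]
force: [-0.8, -0.7, -0.7]
gripper_width: 0.0004
```

```bash
python3 go.py; python3 look.py 33 wrist; python3 look.py 33 top; python3 look.py 33 side 200 70 180 150 4; python3 door.py wrist33 top33 side33|sed -n 2,4p;  python3 - <<'E'
import numpy as np
for f in ('wrist33','top33'):
    P=np.load(f'pics/{f}P.npy').reshape(-1,3); r=np.hypot(*(P[:,:2]-np.array([.5442,.095])).T); m=(r<.008)&(P[:,2]>.05); print(f,'button',m.sum(),np.median(P[m,2]))
E
```

```text
t 62.4 pos [0.3774 0.022  0.2074] xang 24.38 tilt [ 0.0494 -0.0096] F [-0.8 -0.7 -0.7] T [ 0.04  0.1  -0.03] w 0.0004 j [-0.12 -0.06  1.9  -0.    1.26  1.02]
wrist33 (np.int64(1076), np.float64(0.0020884631754689367), array([-0.03725313,  0.05059292]), np.float64(0.15553808165792565))
top33 (np.int64(177), np.float64(0.011955868216967671), array([-0.02937719,  0.05753503]), np.float64(0.15473031840323453))
side33 (np.int64(112), np.float64(0.007857490369438107), array([-0.03017703,  0.05306651]), np.float64(0.1552346519599508))
wrist33 button 228 0.07678962969087927
top33 button 40 0.07616282658004064
```

View pics/wrist33.png

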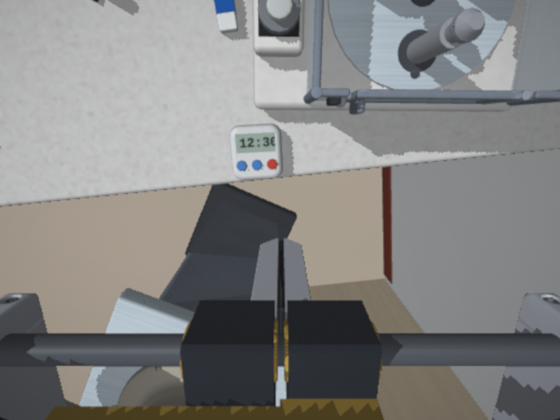

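View pics/side33c.png

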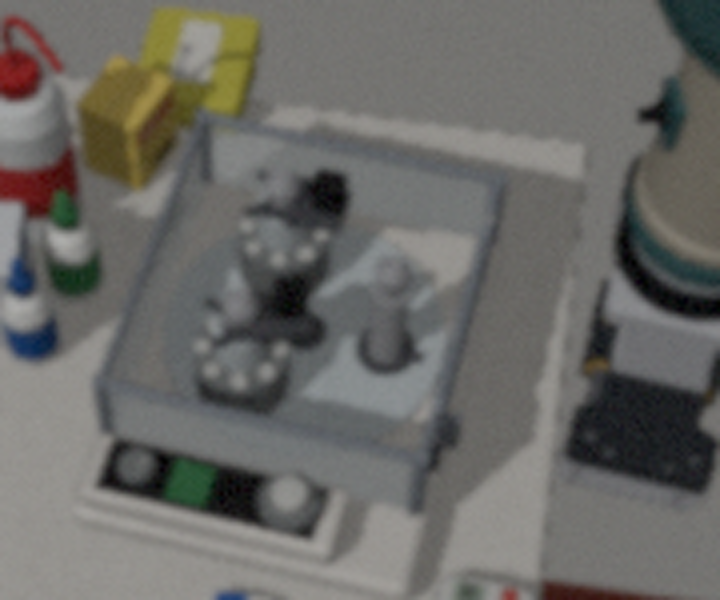

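View pics/top33.png

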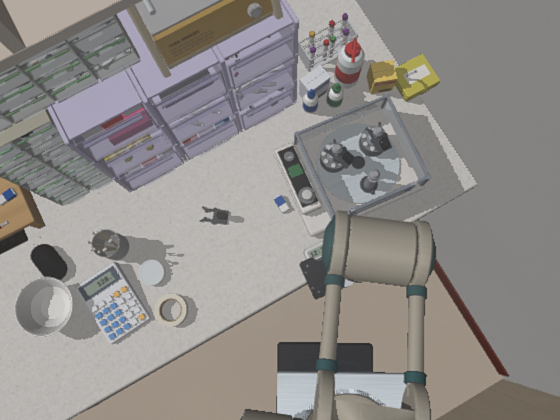

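```bash
python3 - <<'E'
from h import *
from door import C,ex,ey
for f in ('top33','side33','wrist33'):
    P=np.load(f'pics/{f}P.npy').reshape(-1,3); d=P[:,:2]-C; a=d@ex; b=d@ey; z=P[:,2]
    def L(m,swap=False):
        v=cv2.fitLine(np.c_[b[m],a[m]].astype(np.float32),cv2.DIST_HUBER,0,.01,.01).ravel(); return int(m.sum()),round(float(-np.arctan(v[1]/v[0])),4),'x at y0',round(float(v[3]-v[2]*v[1]/v[0]),4)
    zz=(z>.084)&(z<.1)
    print(f,'door',L(zz&(abs(a+.106)<.012)&(b>-.07)&(b<.06)))
    m=(z>.09)&(z<.107)&(abs(a-.104)<.01)&(abs(b)<.1)
    if m.sum()>20: print('   back pane',L(m))
E
```

```text
top33 door (224, 0.0021, 'x at y0', -0.1068)
   back pane (288, 0.0002, 'x at y0', 0.1024)
side33 door (130, 0.004, 'x at y0', -0.1065)
   back pane (178, 0.0023, 'x at y0', 0.1026)
wrist33 door (1364, 0.0008, 'x at y0', -0.1058)
```

Door is parallel to the fixed back pane within 2 mrad, so it is shut. Handing in.

```bash
python3 -c "
from plant import env
print(env.close_job())"
```

```text
the job is handed in; nothing more can be done
None
```

I handed the job in at about 63 s. No verdict is reported, so success rests on my own last checks.

**What I did:** Only two drums were on the worktop. I set them on the rear left and rear right spindles and locked each with a clip. Then I pushed the guard door shut and pressed the start button to its stop. The third clip was left where it lay.

**Last checks:**
- **Drums and clips:** Both clips lie on their hubs, with the clip top measured at 0.111 m. That puts the underside at 0.105 m, level with the hub top. Their seats are about 1 mm off the spindle axes; the limit is 3 mm.
- **Door:** It is parallel to the fixed back pane to about 2 mrad.
- **Button:** It is up again and the arm is clear.
- **Other objects:** The eraser, dish and timer look unmoved in the pictures; I did not measure them.

**What disagreed:**
- **Rotated clip:** The clip on the rear left spindle had turned about 20° around its spindle while the arm was elsewhere. It was still home when I measured it again.
- **Button height:** The button top measured 77 mm, not the stated 73 mm, so I pressed by force instead of by height.
- **Press force:** The last press row peaked near 80 N at the wrist through the fingertips. That is under the 120 N wrist limit but much more than was needed. The 40 N limit is for the arm and gripper body, and I took it not to cover the fingers.

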